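# Hang the check weight on the load cell with an S-hook

### The job

The load cell on its stand is due for its check. Take the S-hook from the bar of the hook stand, pass its lower tip up through the hole in the flat tag of the steel check weight, lift the weight off its wooden block by the hook alone, and hang the hook's upper bend over the load cell's pin so that the weight hangs there freely and still. Work gently: the tag is tight on its rivet, so feel for its hole and never load it with more than 14 N, and the cell must never bear more than 18 N; do not touch the check weight with the gripper, and leave the other things where they stand.

Things in the scene. Friction and masses are not known exactly. Their poses are not given: they have to be found in the camera images.
- s_hook: The S-hook (loose, 35 g): bright steel wire 5 mm thick, 126 mm long, flat in one plane. Origin and axes as hook_grip: x normal to its plane, z vertical while it hangs by its crown (as at the start), y level in its plane. Its straight shank leans 0.40 rad from z, upper end toward -y; the upper bend opens down on the +y side of the shank, the lower bend turns up on the -y side.
- hook_grip (a point): Point on the S-hook's shank to grip, fingers closing along its x, across the wire. Along the shank, the straight part runs from 66 mm below to 24 mm above this point, the upper bend's outside is 46 mm above it (room between the fingers needed) and the lower bend's outside 82 mm below. With the shank upright the tip's end is 58 mm below and 26 mm to -y of here.
- hook_crown (a point): Inside of the S-hook's upper bend (20 mm radius to mid-wire, mouth 35 mm wide): the point that rests on a bar or pin. In the hook's axes 9 mm to +y and 47 mm above hook_grip. The bend's free end is 26 mm lower along the shank: a bar leaves or enters the mouth as the hook moves 40 mm or more along its shank (not straight up: the leaning shank would foul the bar).
- hook_tip (a point): Rounded end of the S-hook's lower, free tip (5 mm thick, parallel to the shank). In the hook's axes 2 mm to -y and 63 mm below hook_grip.
- hook_seat (a point): Inside of the S-hook's lower bend (13 mm radius to mid-wire), where a load hangs. In the hook's axes 14 mm to +y and 76 mm below hook_grip.
- stand_bar (a point): The hook stand (fixed): grey foot 100 mm across, a post and a level steel bar 8 mm thick from the post's top to its -x side, axis 190 mm above the worktop; the S-hook hangs on it. Point on the bar's axis, 65 mm from the post, 53 mm from the bar's end cap (12 mm across); the hook hangs within 10 mm of it. x along the bar, z up.
- load_cell: The load cell stand (fixed): square aluminium column with a beam on top, from which a level pin runs to -x. Origin at the foot of the column, 115 mm to +x of cell_pin; same axes. Everything here is rigid.
- cell_pin (a point): On the axis of the load cell's steel pin, 7 mm thick, 285 mm above the worktop. x along the pin, z up, y level across it. Collars 13 mm across bound its free length 40 mm to -x and 45 mm to +x; the beam begins 50 mm to +x, its top 6 mm above the pin's axis. With the hook's axes along these axes the hook goes on, moving down along its shank.
- check_weight: The check weight (loose, 0.65 to 0.9 kg with its tag): hexagonal steel block 64 mm across flats, 26 mm high, in the 4 mm recess of a hexagonal wooden block 82 mm across flats, 35 mm high. Origin at the middle of its underside; z its axis, up while it stands. Pressing up under its tag near the hole with over about 2.5 N begins to tip it. Touch tag and weight with light forces: 14 N is the limit.
- weight_rivet (a point): Middle of the weight's top face, 57 mm over the worktop. A flat tag (24 wide, 4 thick) lies on the face, riveted here, and sticks out past weight and block; its 12 mm round hole is 51 mm from here, 12 mm of tag beyond the hole's centre. It points within 0.7 rad of the weight's +y axis but its angle is not reported: feel or look for the hole. It is tight on its rivet (won't turn under 17 N).
- thread_cop: Bystander: full white thread cop, standing, 44 mm across, 158 mm high.
- half_cop: Bystander: half-empty white thread cop, standing, 31 mm across, 158 mm high.
- weight_case: Bystander: small wooden case, closed, 67 x 130 x 46 mm.
- brass_weight: Bystander: small brass knob weight, 24 mm across, 30 mm high.
- note_block: Bystander: block of notes, 72 x 72 x 27 mm.
- snips: Bystander: thread snips with red grip, lying flat, 114 mm long.
- mouse: Bystander: computer mouse, 104 x 58 x 36 mm.
- pen: Bystander: blue pen lying on the worktop, 140 mm long.

How it is judged (in metres and radians):
On the way:
1. the weight hangs from the hook, clear of its block (distance between hook_tip and weight_rivet between 0.035 and 0.09 m and height (world z) of weight_rivet above 0.11 m and angle between weight_rivet's own z axis and vertical above 1 rad), for 0.2 s.
At the end, for the whole second after the job is handed in: The S-hook hangs by its upper bend on the pin (inside of the crown within 12 mm of the pin's axis, between the collars), pressing on it with over 5 N; the check weight hangs from the hook by its tag's hole, over 80 mm up, its axis within 0.52 rad of level, slower than 60 mm/s (distance between hook_tip and weight_rivet between 0.035 and 0.09 m and x of hook_crown in the frame of cell_pin between -0.041 and 0.046 m and y of hook_crown in the frame of cell_pin between -0.012 and 0.012 m and z of hook_crown in the frame of cell_pin between -0.002 and 0.012 m and contact force between s_hook and load_cell above 5 N and height (world z) of weight_rivet above 0.08 m and angle between weight_rivet's own z axis and vertical between 1.05 and 2.09 rad and linear speed of check_weight below 0.06 m/s); the robot touches nothing.
It fails at once if the load cell bears more than 18 N from the hook (contact force between s_hook and load_cell above 18 N).
It fails at once if the hook presses or pulls on the check weight or its tag with more than 14 N (contact force between s_hook and check_weight above 14 N).
It fails at once if the gripper touches the check weight (contact force between any of the fingers, the arm and check_weight above 1 N).
It fails at once if a bystander is moved by more than 40 mm (distance of any of thread_cop, half_cop, weight_case, brass_weight, note_block, mouse, pen, snips from where it was at the start of the episode above 0.04 m).
It also fails if it takes over 72 s, if anything falls off the work surface, if the arm or the gripper's body presses on something with over 40 N, if the wrist force passes 120 N, or if a joint passes its speed limit or range.

### The arm

A 6-joint arm with a two-finger parallel gripper is mounted at the origin on a cart in front of the work surface, level with it; the furniture and walls round the work are solid. World frame = base frame: x ahead of the robot, y to its left, z up, the work surface at z = 0. Lengths are in mm, angles in rad, forces in N, time in s.
With the tool pointing down it reaches from about 325 to 850 mm from the base axis. Payload 4.4 kg.
Tool frame: the origin (TCP) lies at the very end of the fingers, on their centre line; the grasp point (between the pads) lies 19 mm behind it; z points along the fingers, y is the direction in which the jaws open and shut (so a half turn about z gives the same grasp; the last joint's range is limited). The gripper opens to 94 mm and grips with 3 to 60 N. Pads are 16 mm wide; open, the fingers measure 119 mm over their backs; the gripper's body (75 mm by 177 mm) begins 78 mm behind the grasp point.
Start: joints at [-1.458, 0.207, 1.542, -0, 1.393, -0.15], TCP at [149.364, -555.263, 205.447] pointing down, gripper open.
Joint ranges: [-2.73, 2.73], [-0.86, 2.22], [0.23, 2.46], [-1.11, 4.25], [0.08, 2.63], [-2.82, 2.82]. Speed limits (rad/s): [2.79, 2.79, 3.14, 3.14, 3.14, 3.14].

### API

Orientations are given as a 3x3 rotation matrix whose columns are the frame's x, y, z axes.
In Python, from station import * gives the robot as it stands.
- The arm moves only by the tool jog_arm, never from a script. Its argument "deltas" is a list of rows, each a list of 7 numbers: the closure, from -1 (fully open) to 1 (shut), then the shift along the tool's x, y, z in m, then the turn, a rotation vector about the tool's x, y, z in rad. In form: [[fingers, dx, dy, dz, wx, wy, wz], ...]. A call has 1 to 12 rows; each row shifts and turns the commanded pose from where the row before left it, along the tool's axes as they then stand; what a row does not reach is not made up. A row lasts 1/12 s, in which the tool goes at most 41.7 mm and 7.16 degrees, less where a joint would pass 70% of its speed; a pose out of reach is approached as far as the arm can. A call is refused whole if a number of a shift passes 0.0417 or a number of a turn 0.125, either way. A call with a gripper value outside its range is refused whole. The fingers move at their own pace and stop on an object; the grip force is fixed at half the most. Time passes only in rows, so rows that do not move let the fingers close. It gives the time, the measured TCP pose, the force and the opening at its end, in the units of the state.
- state(): the state, without advancing time (a new reading comes with each control period).
- get_image(name): name is "side" or "top"; returns (picture, depth): 400x640x3 uint8, red, green, blue; 400x640 float32, mm along the optical axis (not along the pixel's ray), 0 where there is no reading.
- camera_model(name): a dict with "intrinsics" (3x3 intrinsics, pixels), "distortion" ([k1, k2, p1, p2, k3] as OpenCV has them; the pictures are not rectified), "R" (3x3) and "t" (3): a world point X has camera coordinates R X + t. Camera axes: x right, y down, z forward; pixel columns grow to the right and rows downward; lengths in mm; the calibration is good to about 2 mm. A picture is of the moment at which its call begins. camera_model takes no time and is no camera call.
- sign_off(): hands the job in, once; it reports no verdict.
The state is a dict: "clock": time; "joints": joint angles; "joint_velocities": joint speeds; "joint_torque": joint torques, N m; "tool_pos": TCP position; "tool_rot": TCP orientation; "ft_force": force on the tool from outside, world axes, zero at the start; "ft_torque": the same for the moment, N m; "width": opening from 0.0 (shut) to 1.0 (fully open).
Only numpy, scipy, OpenCV 4.12 (cv2) and the standard library are available. Lean on these libraries where they do the work, as an engineer would, in place of code of your own. Each camera call takes 0.05 s, during which the arm holds its last target.

## Working session

There is one attempt and no reset: what is moved stays moved. The work goes in short steps, Python scripts to look and compute and a tool call to move; the robot and the scene stay as the last step left them, time stands still between calls to the robot, and variables do not carry over. Pictures are saved under pics/ and viewed, and the job is handed in when it is done.

Besides the shell and the picture viewer there is one more tool, called after "Call:" as name(argument=value, ...), one argument or row to a line, values as JSON. jog_arm: Moves the arm, as the interface text tells. Its arguments: {"type":"object","properties":{"deltas":{"type":"array","items":{"type":"array","items":{"type":"number"}}}},"required":["deltas"]}

```bash
mkdir -p pics; ls
python3 - <<'E'
from station import *
import cv2,numpy as np
s=state();print(s)
for n in("side","top"):
    im,d=get_image(n);cv2.imwrite(f"pics/{n}0.png",im[:,:,::-1]);np.save(f"pics/{n}0.npy",d);np.save(f"pics/{n}0i.npy",im)
    print(n,camera_model(n))
E
```

```text
pics
{'clock': 0.0, 'joints': array([-1.45849070e+00,  2.07410644e-01,  1.54294818e+00,  1.12091748e-05,
        1.39351590e+00, -1.50507770e-01]), 'joint_velocities': array([ 0.00069   , -0.00124295,  0.001157  , -0.00176099, -0.00057213,
       -0.00024274]), 'joint_torque': array([ 1.04843509e-04, -3.70875657e+01, -2.81417853e+01,  6.95186318e-02,
        3.61772580e-02, -1.71370139e-04]), 'tool_pos': array([ 149.28019903, -554.44078517,  204.29888925]), 'tool_rot': array([[ 9.65663444e-01,  2.59796177e-01, -2.44786995e-04],
       [ 2.59796052e-01, -9.65660843e-01,  2.26893093e-03],
       [ 3.53078364e-04, -2.25461835e-03, -9.99997396e-01]]), 'ft_force': array([-0.40963302, -0.37214763,  0.59508541]), 'ft_torque': array([-0.01874895,  0.06309062, -0.03304547]), 'width': 0.9986932307822495}
side {'intrinsics': array([[371.00742065,   0.        , 320.31011613],
       [  0.        , 371.00742065, 206.16215038],
       [  0.        ,   0.        ,   1.        ]]), 'distortion': array([-0.07592291,  0.        ,  0.        ,  0.        ,  0.        ]), 'R': array([[-0.64777228, -0.76156182,  0.0203634 ],
       [-0.56751337,  0.46454055, -0.67980193],
       [ 0.50825157, -0.45191334, -0.733113  ]]), 't': array([318.9328797 , 457.47924714, 885.28111536])}
top {'intrinsics': array([[406.09509154,   0.        , 316.56294334],
       [  0.        , 406.09509154, 199.23363755],
       [  0.        ,   0.        ,   1.        ]]), 'distortion': array([-0.02632648,  0.        ,  0.        ,  0.        ,  0.        ]), 'R': array([[ 0.02004457, -0.99925197, -0.03307139],
       [-0.98603461, -0.01428791, -0.16592651],
       [ 0.16532987,  0.03593546, -0.98558342]]), 't': array([ -45.12347699,  552.88713598, 1023.97847974])}
```

View pics/side0.png

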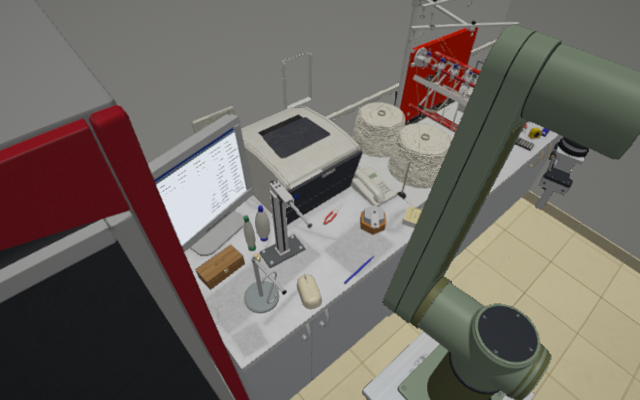

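View pics/top0.png

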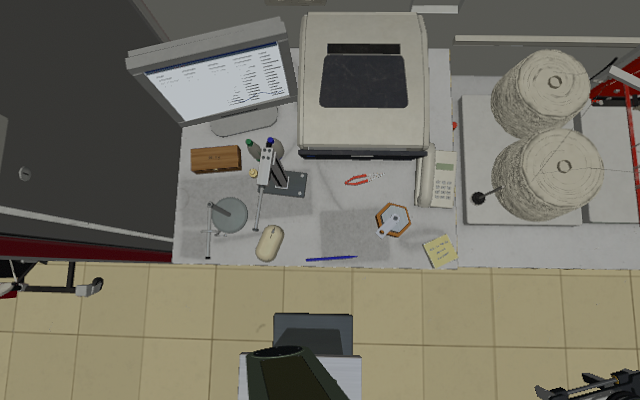

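Run:
```python
import cv2,numpy as np
t=cv2.imread("pics/top0.png");s=cv2.imread("pics/side0.png")
def crop(im,x0,y0,w,h,k,n):
    c=cv2.resize(im[y0:y0+h,x0:x0+w],None,fx=k,fy=k,interpolation=cv2.INTER_CUBIC)
    for x in range((x0+9)//10*10,x0+w,10):
        cv2.line(c,((x-x0)*k,0),((x-x0)*k,4),(0,0,255),1)
        if x%20==0: cv2.putText(c,str(x),((x-x0)*k,14),0,.35,(0,0,255),1)
    for y in range((y0+9)//10*10,y0+h,10):
        cv2.line(c,(0,(y-y0)*k),(4,(y-y0)*k),(0,0,255),1)
        cv2.putText(c,str(y),(5,(y-y0)*k+4),0,.35,(0,0,255),1)
    cv2.imwrite(n,c)
crop(t,180,130,130,140,4,"pics/c1.png")
crop(t,340,160,130,120,5,"pics/c2.png")
crop(s,190,170,140,145,4,"pics/c3.png")
crop(s,320,180,120,90,6,"pics/c4.png")
from station import *
for n in("side","top"):
    m=camera_model(n);print(n,-m["R"].T@m["t"])
```

```text
side [ 16.27594666 430.43979648 953.51180993]
top [ 376.77609929  -73.9872624  1099.46254883]
```

View pics/c1.png

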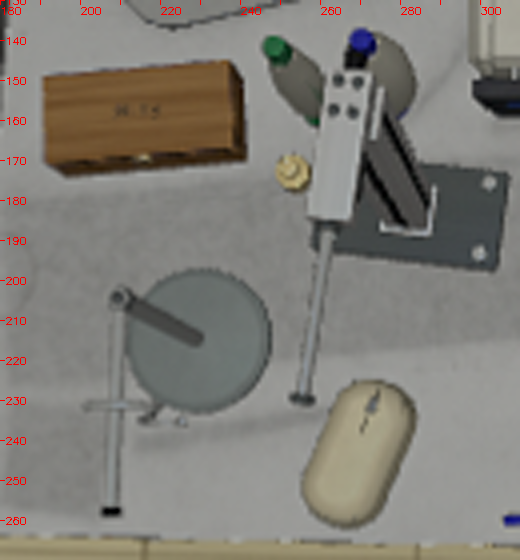

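View pics/c2.png

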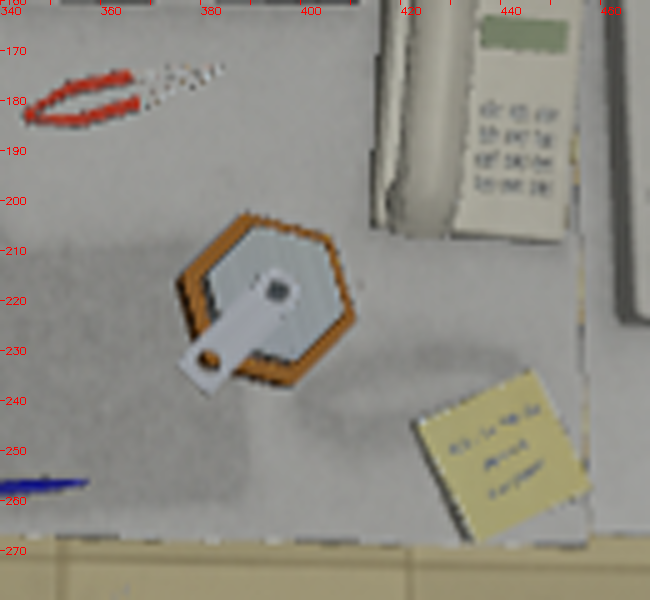

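View pics/c3.png

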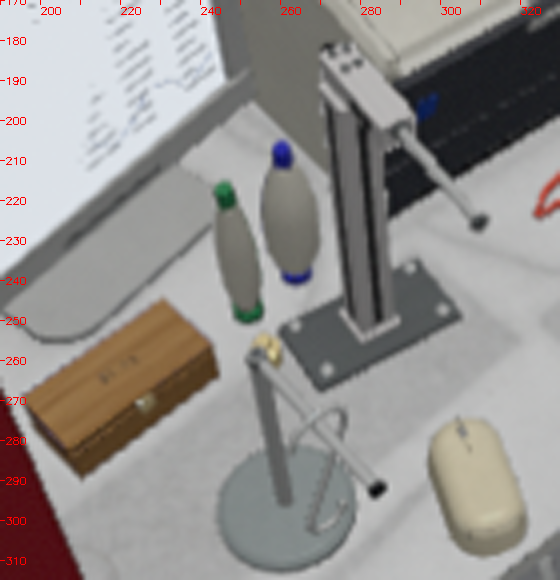

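View pics/c4.png

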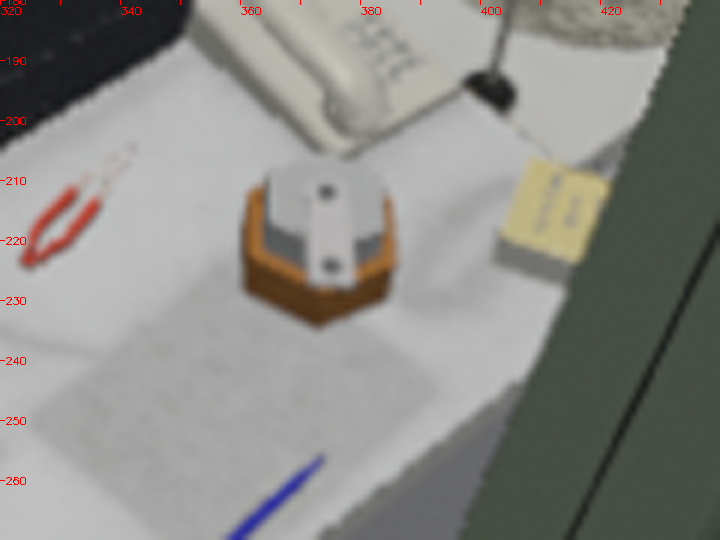

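```bash
cat > h.py <<'E'
from station import *
import cv2,numpy as np
from scipy.spatial.transform import Rotation as Ro
def ray(n,p):
    m=camera_model(n)
    u=cv2.undistortPoints(np.array([[p]],float),m["intrinsics"],m["distortion"])[0,0]
    d=m["R"].T@np.array([u[0],u[1],1.]);return -m["R"].T@m["t"],d/np.linalg.norm(d)
def atz(n,p,z):
    o,d=ray(n,p);return o+d*(z-o[2])/d[2]
def tri(pt,ps):
    o1,d1=ray("top",pt);o2,d2=ray("side",ps)
    A=np.c_[d1,-d2];s=np.linalg.lstsq(A,o2-o1,rcond=None)[0]
    a=o1+s[0]*d1;b=o2+s[1]*d2;return (a+b)/2,np.linalg.norm(a-b)
def proj(n,X):
    m=camera_model(n);return cv2.projectPoints(np.array(X,float).reshape(-1,3),cv2.Rodrigues(m["R"])[0],m["t"],m["intrinsics"],m["distortion"])[0][:,0]
def crop(im,x0,y0,w,h,k,n):
    c=cv2.resize(im[y0:y0+h,x0:x0+w],None,fx=k,fy=k,interpolation=cv2.INTER_CUBIC)
    for x in range((x0+9)//10*10,x0+w,10):
        cv2.line(c,((x-x0)*k,0),((x-x0)*k,4),(0,0,255),1)
        cv2.putText(c,str(x),((x-x0)*k,14),0,.35,(0,0,255),1)
    for y in range((y0+9)//10*10,y0+h,10):
        cv2.line(c,(0,(y-y0)*k),(4,(y-y0)*k),(0,0,255),1)
        cv2.putText(c,str(y),(5,(y-y0)*k+4),0,.35,(0,0,255),1)
    cv2.imwrite(n,c)
E
python3 - <<'E'
from h import *
np.set_printoptions(precision=1,suppress=True)
P={"barcap":((207.5,258),(284,292.5),190),"barpost":((210,204),(254.3,258.8),190),"pincap":((255.5,229.8),(309.5,225.5),285),"pinbeam":((262,187),(290,203),285),
"rivet":((395.4,218.2),(374.5,211.8),62),"hole":((381.6,231.6),(375.3,224.2),61)}
for k,(a,b,z) in P.items(): print(k,tri(a,b),atz("top",a,z),atz("side",b,z))
# table height check, dist in depth
E
```

```text
barcap (array([391.9, 201.2, 189.4]), np.float64(0.5927448440527257)) [392.1 201.3 190. ] [391.4 201.3 190. ]
barpost (array([513.9, 202.4, 190.9]), np.float64(1.6862849138925307)) [514.7 203.3 190. ] [513.7 201.7 190. ]
pincap (array([448.9,  77.9, 284.8]), np.float64(0.15379501656751512)) [449.   77.9 285. ] [448.7  78.  285. ]
pinbeam (array([537.4,  68.5, 282.9]), np.float64(0.8065241697254265)) [537.3  68.4 285. ] [535.4  69.5 285. ]
rivet (array([ 504.2, -239.2,   61.7]), np.float64(0.9084198257084846)) [ 504.5 -238.9   62. ] [ 503.7 -239.3   62. ]
hole (array([ 468.7, -205. ,   58.1]), np.float64(3.2977782052489335)) [ 469.7 -203.6   61. ] [ 465.8 -203.8   61. ]
```

```bash
cat >> h.py <<'E'
def hookpts(a=0.4):
    w=[];
    for t in np.linspace(-66,24,30): w.append((0,t))
    for t in np.linspace(np.pi,0,20): w.append((20+20*np.cos(t),24+20*np.sin(t)))
    w.append((40,18))
    lo=[]
    for t in np.linspace(0,-np.pi,16): lo.append((-13+13*np.cos(t),-66+13*np.sin(t)))
    lo.append((-26,-58))
    w=lo[::-1]+w
    w=np.array(w); return w  # (v along +y side, w up shank)
def hookhang(G,yaw,lean=0.4):
    w=hookpts();y=w[:,0]*np.cos(lean)-w[:,1]*np.sin(lean);z=w[:,0]*np.sin(lean)+w[:,1]*np.cos(lean)
    c,s=np.cos(yaw),np.sin(yaw)
    return np.array(G)+np.c_[-s*y,c*y,z]
E
python3 - <<'E'
from h import *
print(atz("top",(207,231.5),196),atz("side",(275.,272.5),196))
G=[449,192.8,146.5]
X=hookhang(G,0.012)
for n,b in(("top",(180,195,60,75)),("side",(235,245,70,70))):
    im=np.load(f"pics/{n}0i.npy")[:,:,::-1].copy()
    k=8;x0,y0,w,h=b
    c=cv2.resize(im[y0:y0+h,x0:x0+w],None,fx=k,fy=k,interpolation=cv2.INTER_CUBIC)
    d=c.copy()
    p=((proj(n,X)+.5-np.array([x0,y0]))*k).astype(int)
    cv2.polylines(d,[p.reshape(-1,1,2)],False,(0,0,255),1)
    cv2.imwrite(f"pics/ov_{n}.png",d if n=="top" else d)
E
```

```text
[451.07255602 204.35438834 196.        ] [445.38735944 187.3479504  196.        ]
```

View pics/ov_top.png

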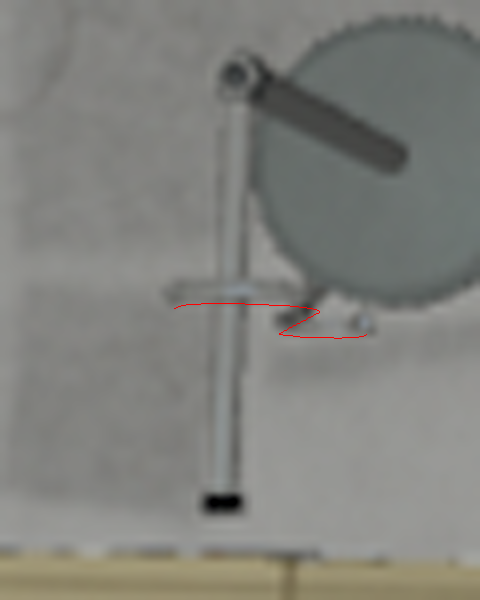

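View pics/ov_side.png

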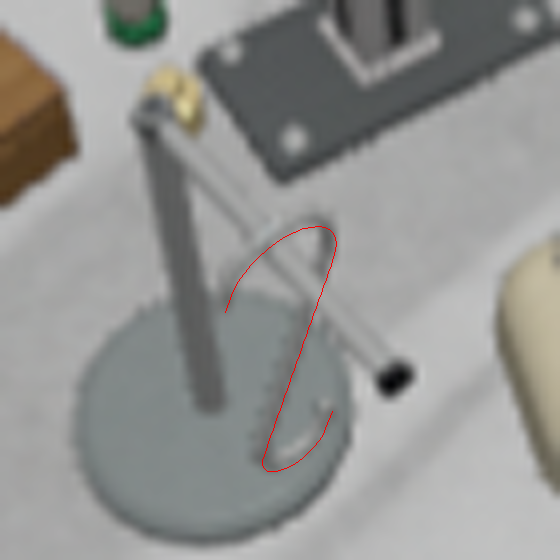

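```bash
cat > ov.py <<'E'
from h import *
import sys
def ov(G,yaw,tag):
    X=hookhang(G,yaw);out=[]
    for n,b in(("top",(190,215,50,35)),("side",(255,265,35,45))):
        im=np.load(f"pics/{n}0i.npy")[:,:,::-1].copy()
        k=12;x0,y0,w,h=b
        c=cv2.resize(im[y0:y0+h,x0:x0+w],None,fx=k,fy=k,interpolation=cv2.INTER_CUBIC)
        p=((proj(n,X)+.5-np.array([x0,y0]))*k).astype(int)
        cv2.polylines(c,[p.reshape(-1,1,2)],False,(0,0,255),1)
        out.append(cv2.resize(c,None,fx=.65,fy=.65) if 0 else c)
    a,b=out
    H=max(a.shape[0],b.shape[0]);W=a.shape[1]+b.shape[1]
    o=np.zeros((H,W,3),np.uint8);o[:a.shape[0],:a.shape[1]]=a;o[:b.shape[0],a.shape[1]:]=b
    cv2.imwrite(f"pics/ov_{tag}.png",cv2.resize(o,None,fx=.78,fy=.78))
E
python3 - <<'E'
from ov import *
np.set_printoptions(precision=1,suppress=True)
P={"barcap":((207.5,258),(284,292.5),190),"barpost":((210,204),(254.3,258.8),190),"pincap":((255.5,229.8),(309.5,225.5),285),"pinbeam":((262,187),(290,203),285),
"rivet":((395.4,218.2),(374.5,211.8),62),"hole":((381.6,231.6),(375.3,224.2),61)}
for k,(a,b,z) in P.items():
    a=np.array(a)-.5;b=np.array(b)-.5
    print(k,tri(a,b),atz("top",a,z),atz("side",b,z))
ov([453.5,194.5,146.5],-0.05,"a")
E
```

```text
barcap (array([392.9, 201.9, 191.1]), np.float64(0.7196104450363653)) [393.2 202.5 190. ] [393.2 201.4 190. ]
barpost (array([514.8, 203.1, 192.8]), np.float64(1.7004990189490075)) [515.9 204.6 190. ] [515.8 201.8 190. ]
pincap (array([449.8,  78.7, 286.4]), np.float64(0.11220511547310962)) [450.  79. 285.] [450.6  77.9 285. ]
pinbeam (array([538.1,  69.4, 284.6]), np.float64(0.6761572503211389)) [538.3  69.5 285. ] [537.5  69.4 285. ]
rivet (array([ 505.2, -237.5,   64.5]), np.float64(0.7697485820860321)) [ 505.8 -237.6   62. ] [ 506.3 -239.6   62. ]
hole (array([ 469.7, -203.3,   60.8]), np.float64(3.2037889054560313)) [ 471.  -202.4   61. ] [ 468.3 -204.1   61. ]
```

View pics/ov_a.png

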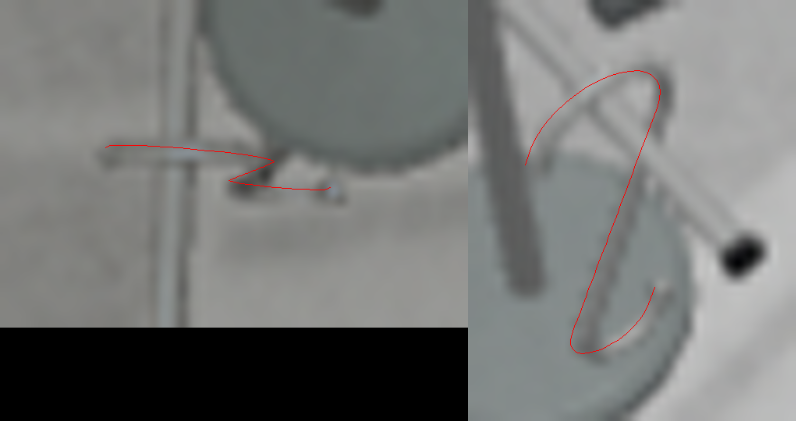

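Run:
```python
from ov import *
ov([451.5,192.7,146.5],0.015,"b")
```

```text
(no output)
```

View pics/ov_b.png

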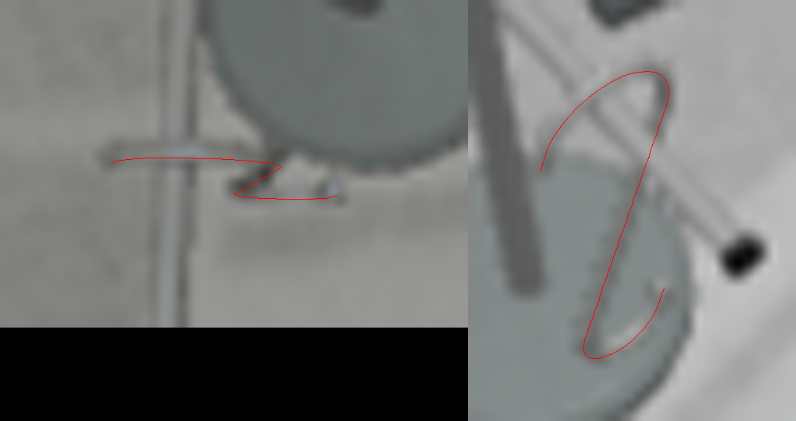

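Call:
jog_arm(
  deltas=[
    [-1,0,0,-0.01,0,0,-0.12],
    [-1,0,0,-0.01,0,0,-0.12],
    [-1,0,0,-0.01,0,0,-0.12],
    [-1,0,0,-0.01,0,0,-0.12],
    [-1,0,0,-0.01,0,0,-0.12],
    [-1,0,0,-0.01,0,0,-0.12],
    [-1,0,0,-0.01,0,0,-0.12],
    [-1,0,0,-0.01,0,0,-0.12],
    [-1,0,0,-0.01,0,0,-0.12],
    [-1,0,0,-0.01,0,0,-0.12],
    [-1,0,0,0,0,0,-0.118],
  ],
)

```text
clock: 1.02
tool_pos: [149.5, -556.1, 307.4]
tool_rot: [[-0.016, 1.0, 0.0], [1.0, 0.016, -0.003], [-0.003, 0.0, -1.0]]
ft_force: [0.1, 0.0, 0.1]
width: 1.0
```

Call:
jog_arm(
  deltas=[
    [-1,0.035,0.0157,0,0,0,0],
    [-1,0.035,0.0157,0,0,0,0],
    [-1,0.035,0.0157,0,0,0,0],
    [-1,0.035,0.0157,0,0,0,0],
    [-1,0.035,0.0157,0,0,0,0],
    [-1,0.035,0.0157,0,0,0,0],
    [-1,0.035,0.0157,0,0,0,0],
    [-1,0.035,0.0157,0,0,0,0],
    [-1,0.035,0.0157,0,0,0,0],
    [-1,0.035,0.0157,0,0,0,0],
    [-1,0.035,0.0157,0,0,0,0],
    [-1,0.035,0.0157,0,0,0,0],
  ],
)

```text
clock: 2.02
tool_pos: [333.6, -131.5, 305.2]
tool_rot: [[-0.009, 1.0, 0.0], [1.0, 0.009, -0.0], [-0.0, 0.0, -1.0]]
ft_force: [0.3, -0.0, -0.2]
width: 0.999
```

Call:
jog_arm(
  deltas=[
    [-1,0.035,0.0157,0,0,0,0],
    [-1,0.035,0.0157,0,0,0,0],
    [-1,0.035,0.0157,0,0,0,0],
    [-1,0.035,0.0157,0,0,0,0],
    [-1,0.035,0.0157,0,0,0,0],
    [-1,0.035,0.0157,0,0,0,0],
    [-1,0.02,0.0157,0,0,0,0],
    [-1,0,0,0,0,0.1,0],
    [-1,0,0,0,0,0.1,0],
    [-1,0,0,0,0,0.1,0],
    [-1,0,0,0,0,0.1,0],
    [-1,0,0,0,0,0,0],
  ],
)

```text
clock: 3.02
tool_pos: [440.6, 95.4, 303.3]
tool_rot: [[-0.003, 1.0, -0.006], [0.92, 0.005, 0.391], [0.391, -0.004, -0.92]]
ft_force: [0.3, -1.0, -0.2]
width: 1.001
```

Run:
```python
from h import *
np.set_printoptions(precision=3,suppress=True)
s=state();print(s["clock"],s["tool_pos"],s["tool_rot"],s["joints"])
for n,b in(("side",(190,150,160,140)),):
    im,d=get_image(n);np.save(f"pics/{n}1i.npy",im);crop(im[:,:,::-1],*b,5,f"pics/{n}1.png")
G=np.array([452.5,193,146.5]);c,q=np.cos(.012),np.sin(.012)
print("err tool", s["tool_rot"].T@(G-(s["tool_pos"]-19*s["tool_rot"][:,2])))
```

```text
3.0167 [440.6    95.413 303.262] [[-0.003  1.    -0.006]
 [ 0.92   0.005  0.391]
 [ 0.391 -0.004 -0.92 ]] [-0.282 -0.13   1.745  0.385  1.645 -0.28 ]
err tool [ 28.409  13.069 201.376]
```

View pics/side1.png

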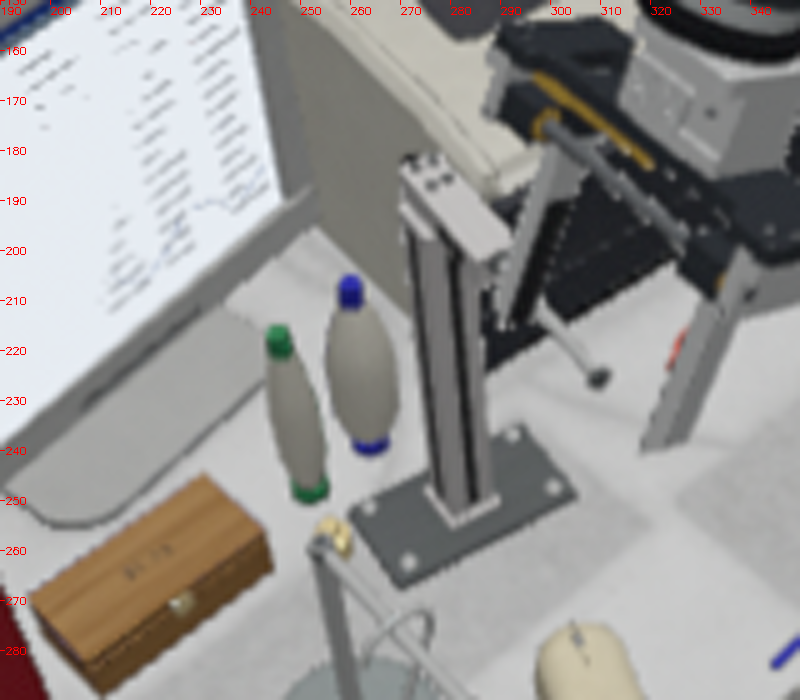

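Call:
jog_arm(
  deltas=[
    [-1,0.014,0.0065,0,0,0,0],
    [-1,0.014,0.0065,0,0,0,0],
    [-1,0,0,0.025,0,0,0],
    [-1,0,0,0.025,0,0,0],
    [-1,0,0,0.025,0,0,0],
    [-1,0,0,0.025,0,0,0],
    [-1,0,0,0,0,0,0],
  ],
)

```text
clock: 3.65
tool_pos: [449.4, 164.7, 219.9]
tool_rot: [[-0.009, 1.0, -0.014], [0.921, 0.014, 0.389], [0.389, -0.009, -0.921]]
ft_force: [-1.1, -1.2, -0.3]
width: 1.003
```

Run:
```python
from h import *
np.set_printoptions(precision=3,suppress=True)
s=state();print(s["clock"],s["tool_pos"],s["tool_rot"],s["joints"])
G=np.array([452.5,193,146.5])
print("err tool", s["tool_rot"].T@(G-(s["tool_pos"]-19*s["tool_rot"][:,2])))
for n,b in(("side",(190,150,160,140)),("top",(180,130,130,140))):
    im,d=get_image(n);np.save(f"pics/{n}2i.npy",im);crop(im[:,:,::-1],*b,4,f"pics/{n}2.png")
```

```text
3.65 [449.395 164.694 219.893] [[-0.009  1.    -0.014]
 [ 0.921  0.014  0.389]
 [ 0.389 -0.009 -0.921]] [-0.12  -0.043  1.837  0.399  1.425 -0.207]
err tool [-2.48   4.159 97.574]
```

View pics/side2.png

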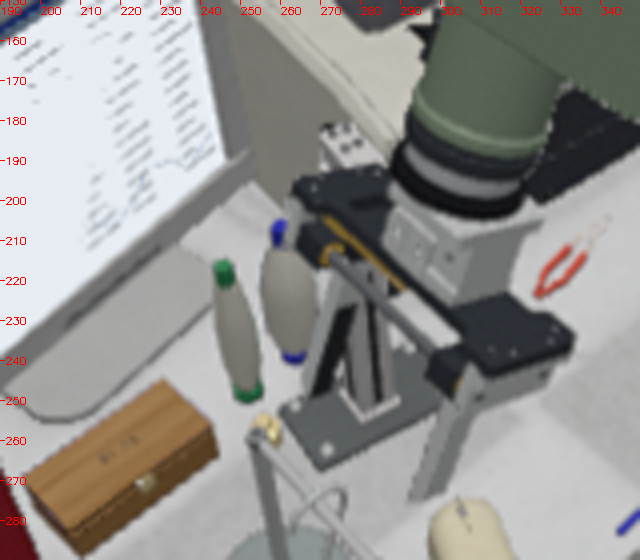

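View pics/top2.png

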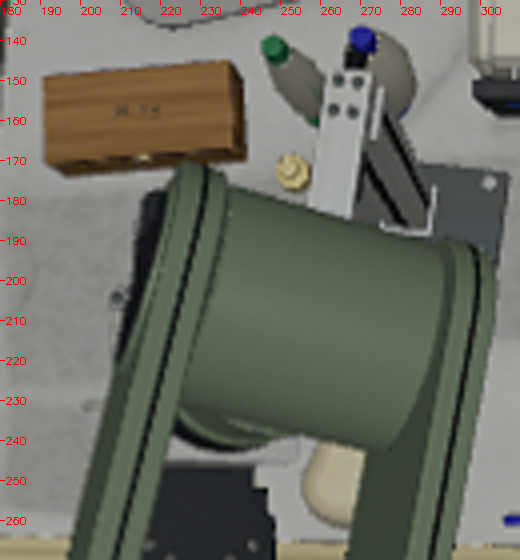

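Run:
```python
from h import *
np.set_printoptions(precision=1,suppress=True)
s=state();p=s["tool_pos"];R=s["tool_rot"]
im=np.load("pics/side2i.npy")[:,:,::-1].copy()
k=3;x0,y0,w,h=190,40,260,200
c=cv2.resize(im[y0:y0+h,x0:x0+w],None,fx=k,fy=k,interpolation=cv2.INTER_CUBIC)
for D in range(0,300,25):
    q=proj("side",[p-D*R[:,2]])[0];a=tuple(((q+.5-[x0,y0])*k).astype(int));cv2.circle(c,a,2,(0,0,255),-1);cv2.putText(c,str(D),a,0,.4,(0,0,255),1)
# circles r=40,50 at D 191
for D,r,col in((191,45,(0,255,255)),(191,38,(255,0,255)),(150,38,(255,255,0)),(240,45,(0,255,0))):
    t=np.linspace(0,6.28,40);X=p-D*R[:,2]+r*(np.cos(t)[:,None]*R[:,0]+np.sin(t)[:,None]*R[:,1])
    cv2.polylines(c,[((proj("side",X)+.5-[x0,y0])*k).astype(int).reshape(-1,1,2)],True,col,1)
cv2.imwrite("pics/w.png",c)
```

```text
(no output)
```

View pics/w.png

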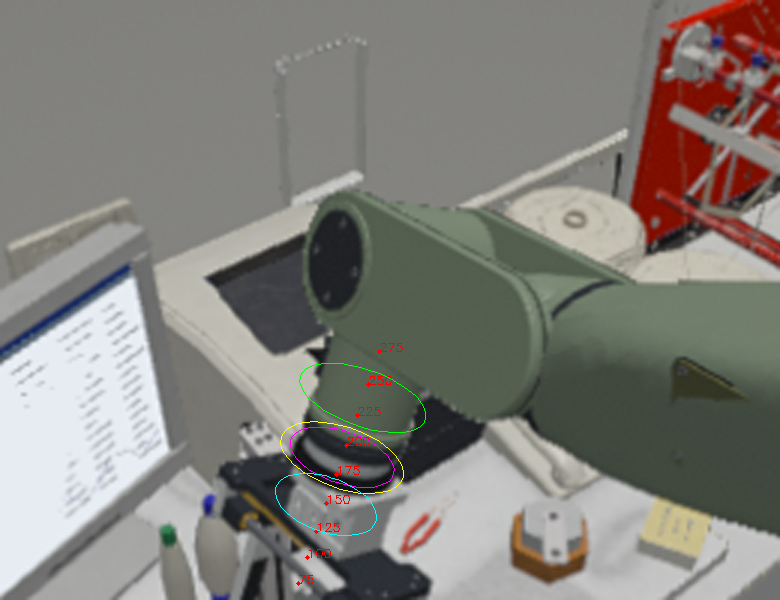

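Call:
jog_arm(
  deltas=[
    [-1,-0.001,0.004,0,0,0,0],
    [-1,0,0,0.012,0,0,0],
    [-1,0,0,0.012,0,0,0],
    [-1,0,0,0.012,0,0,0],
    [-1,0,0,0.012,0,0,0],
    [-1,0,0,0.012,0,0,0],
    [-1,0,0,0,0,0,0],
  ],
)

```text
clock: 4.33
tool_pos: [457.5, 184.9, 168.5]
tool_rot: [[-0.009, 1.0, -0.004], [0.921, 0.01, 0.389], [0.389, -0.0, -0.921]]
ft_force: [0.5, 0.1, -0.5]
width: 1.002
```

Run:
```python
from h import *
np.set_printoptions(precision=3,suppress=True)
s=state();print(s["clock"],s["tool_pos"],s["tool_rot"],s["joints"],s["ft_force"])
G=np.array([452.5,193,146.5])
print("err tool", s["tool_rot"].T@(G-(s["tool_pos"]-19*s["tool_rot"][:,2])))
for n,b in(("side",(210,170,130,130)),):
    im,d=get_image(n);np.save(f"pics/{n}3i.npy",im);crop(im[:,:,::-1],*b,5,f"pics/{n}3.png")
```

```text
4.3333 [457.47  184.926 168.47 ] [[-0.009  1.    -0.004]
 [ 0.921  0.01   0.389]
 [ 0.389 -0.    -0.921]] [-0.075  0.03   1.879  0.415  1.294 -0.212] [ 0.545  0.13  -0.497]
err tool [-1.064 -4.879 42.402]
```

View pics/side3.png

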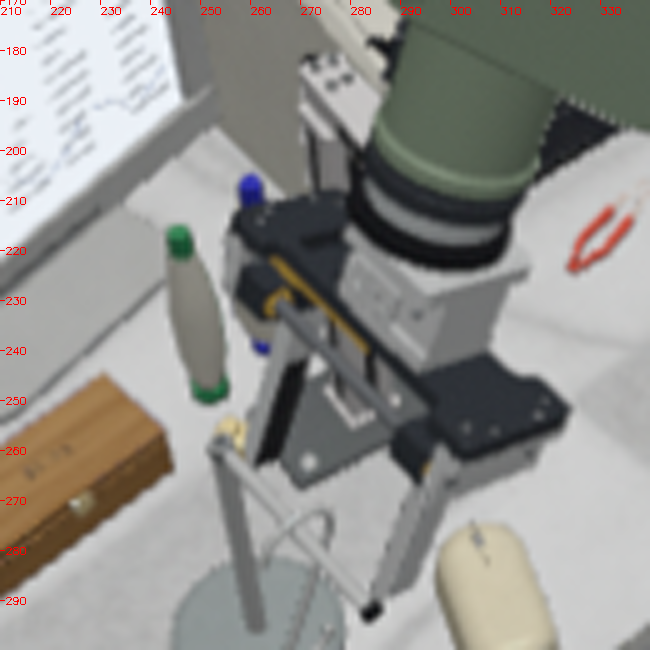

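Call:
jog_arm(
  deltas=[
    [-1,0,-0.0049,0,0,0,0],
    [-1,0,0,0.01,0,0,0],
    [-1,0,0,0.01,0,0,0],
    [-1,0,0,0.01,0,0,0],
    [-1,0,0,0.01,0,0,0],
    [-1,0,0,0.002,0,0,0],
    [-1,0,0,0,0,0,0],
    [-1,0,0,0,0,0,0],
  ],
)

```text
clock: 5.05
tool_pos: [449.0, 201.7, 127.9]
tool_rot: [[-0.008, 1.0, -0.011], [0.921, 0.012, 0.389], [0.39, -0.007, -0.921]]
ft_force: [-5.6, 0.6, -3.8]
width: 0.995
```

Run:
```python
from h import *
np.set_printoptions(precision=3,suppress=True)
s=state();print(s["clock"],s["tool_pos"],s["tool_rot"],s["joints"],s["ft_force"])
G=np.array([452.5,193,146.5])
print("err tool", s["tool_rot"].T@(G-(s["tool_pos"]-19*s["tool_rot"][:,2])))
for n,b in(("side",(210,180,130,130)),):
    im,d=get_image(n);np.save(f"pics/{n}4i.npy",im);crop(im[:,:,::-1],*b,5,f"pics/{n}4.png")
```

```text
5.05 [449.046 201.737 127.927] [[-0.008  1.    -0.011]
 [ 0.921  0.012  0.389]
 [ 0.39  -0.007 -0.921]] [-0.039  0.077  1.924  0.43   1.203 -0.219] [-5.583  0.55  -3.849]
err tool [-0.841  3.22  -1.546]
```

View pics/side4.png

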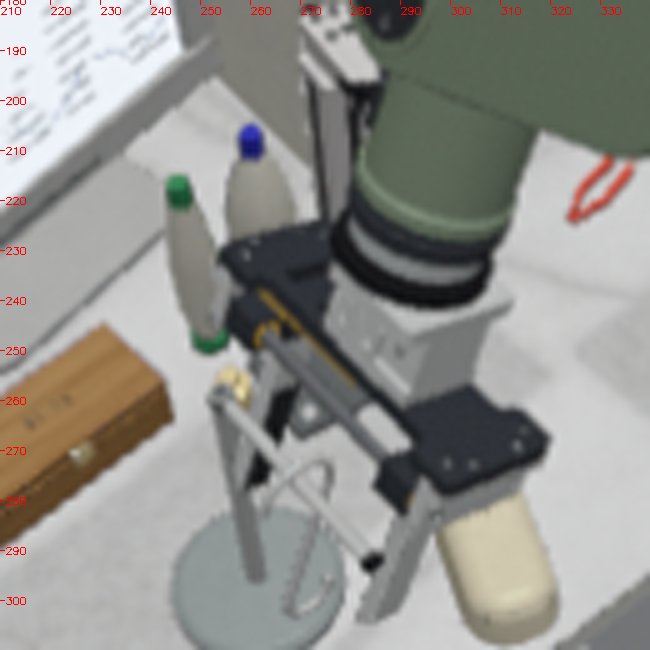

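Call:
jog_arm(
  deltas=[
    [0.0,0,0,-0.001,0,0,0],
    [0.5,0,0,0,0,0,0],
    [1,0,0,0,0,0,0],
    [1,0,0,0,0,0,0],
    [1,0,0,0,0,0,0],
    [1,0,0,0,0,0,0],
    [1,0,0,0,0,0,0],
    [1,0,0,0,0,0,0],
  ],
)

```text
clock: 5.77
tool_pos: [452.5, 200.9, 131.0]
tool_rot: [[-0.009, 1.0, -0.003], [0.921, 0.01, 0.389], [0.389, 0.001, -0.921]]
ft_force: [0.4, 0.0, 1.5]
width: 0.47
```

Run:
```python
from h import *
np.set_printoptions(precision=3,suppress=True)
s=state();print(s["clock"],s["tool_pos"],s["tool_rot"],s["joints"],s["ft_force"],s["width"]*94)
G=np.array([452.5,193,146.5])
print("err tool", s["tool_rot"].T@(G-(s["tool_pos"]-19*s["tool_rot"][:,2])))
for n,b in(("side",(210,180,130,130)),):
    im,d=get_image(n);np.save(f"pics/{n}5i.npy",im);crop(im[:,:,::-1],*b,5,f"pics/{n}5.png")
```

```text
5.7667 [452.543 200.885 131.041] [[-0.009  1.    -0.003]
 [ 0.921  0.01   0.389]
 [ 0.389  0.001 -0.921]] [-0.041  0.073  1.92   0.43   1.202 -0.219] [0.419 0.001 1.495] 44.16273817528784
err tool [-1.241 -0.109  1.691]
```

View pics/side5.png

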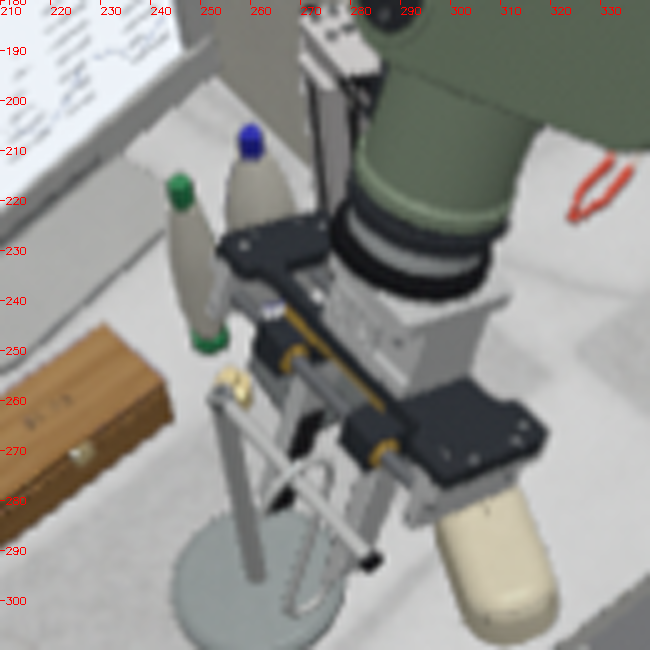

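Call:
jog_arm(
  deltas=[
    [1,0,0,0.0015,0,0,0],
    [1,0,0,0,0,0,0],
    [1,0,0,0,0,0,0],
    [1,0,0,0,0,0,0],
    [1,0,0,0,0,0,0],
    [1,0,0,0,0,0,0],
    [1,0,0,0,0,0,0],
    [1,0,0,0,0,0,0],
    [1,0,0,0,0,0,0],
  ],
)

```text
clock: 6.57
tool_pos: [452.2, 201.5, 129.4]
tool_rot: [[-0.009, 1.0, -0.004], [0.921, 0.01, 0.389], [0.389, -0.0, -0.921]]
ft_force: [-0.4, -0.8, -0.4]
width: 0.046
```

Run:
```python
from h import *
np.set_printoptions(precision=3,suppress=True)
s=state();print(s["clock"],s["tool_pos"],s["tool_rot"],s["joints"],s["ft_force"],s["width"]*94)
for n,b in(("side",(210,180,130,130)),):
    im,d=get_image(n);np.save(f"pics/{n}6i.npy",im);crop(im[:,:,::-1],*b,5,f"pics/{n}6.png")
```

```text
6.5667 [452.183 201.534 129.435] [[-0.009  1.    -0.004]
 [ 0.921  0.01   0.389]
 [ 0.389 -0.    -0.921]] [-0.039  0.076  1.921  0.431  1.199 -0.219] [-0.391 -0.782 -0.356] 4.363311099310207
```

View pics/side6.png

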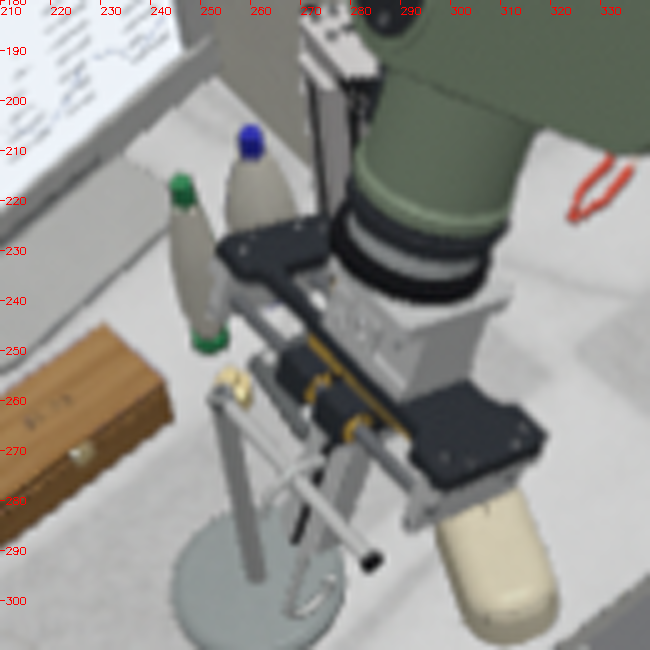

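Call:
jog_arm(
  deltas=[
    [1,0,0,-0.01,0,0,0],
    [1,0,0,-0.01,0,0,0],
    [1,0,0,-0.01,0,0,0],
    [1,0,0,-0.01,0,0,0],
    [1,0,0,-0.01,0,0,0],
    [1,0,0,-0.01,0,0,0],
    [1,0,0,0,0,0,0],
  ],
)

```text
clock: 7.2
tool_pos: [454.4, 177.4, 187.4]
tool_rot: [[-0.01, 1.0, 0.001], [0.921, 0.009, 0.389], [0.389, 0.005, -0.921]]
ft_force: [-0.1, 1.1, -1.1]
width: 0.045
```

Run:
```python
from h import *
np.set_printoptions(precision=3,suppress=True)
s=state();print(s["clock"],s["tool_pos"],s["tool_rot"][:,2],s["ft_force"],s["width"]*94)
for n,b in(("side",(210,170,130,130)),):
    im,d=get_image(n);np.save(f"pics/{n}7i.npy",im);crop(im[:,:,::-1],*b,5,f"pics/{n}7.png")
outs=[]
for n,b in(("top",(372,205,45,40)),("side",(355,195,45,40))):
    im=np.load(f"pics/{n}0i.npy")[:,:,::-1];x0,y0,w,h=b;k=9
    c=cv2.resize(im[y0:y0+h,x0:x0+w],None,fx=k,fy=k,interpolation=cv2.INTER_CUBIC)
    for x in range(x0,x0+w,5): cv2.line(c,(int((x-x0+.5)*k),0),(int((x-x0+.5)*k),5),(0,0,255),1);cv2.putText(c,str(x),(int((x-x0+.5)*k),14),0,.3,(0,0,255),1)
    for y in range(y0,y0+h,5): cv2.line(c,(0,int((y-y0+.5)*k)),(5,int((y-y0+.5)*k)),(0,0,255),1);cv2.putText(c,str(y),(6,int((y-y0+.5)*k)+3),0,.3,(0,0,255),1)
    # model
    rv=np.array([505.5,-238.,61]);a=2.365;u=np.array([np.cos(a),np.sin(a),0]);v=np.array([-u[1],u[0],0])
    t=np.linspace(0,6.28,40);H=rv+51*u
    cv2.polylines(c,[((proj(n,H+6*(np.cos(t)[:,None]*u+np.sin(t)[:,None]*v))+.5-[x0,y0])*k).astype(int).reshape(-1,1,2)],True,(0,0,255),1)
    Q=np.array([rv+12*v,rv+63*u+12*v,rv+63*u-12*v,rv-12*v])
    cv2.polylines(c,[((proj(n,Q)+.5-[x0,y0])*k).astype(int).reshape(-1,1,2)],False,(0,200,0),1)
    outs.append(c)
cv2.imwrite("pics/tag.png",np.hstack(outs)[:, :800])
```

```text
7.2 [454.369 177.36  187.44 ] [ 0.001  0.389 -0.921] [-0.068  1.065 -1.114] 4.220325757151653
```

View pics/side7.png

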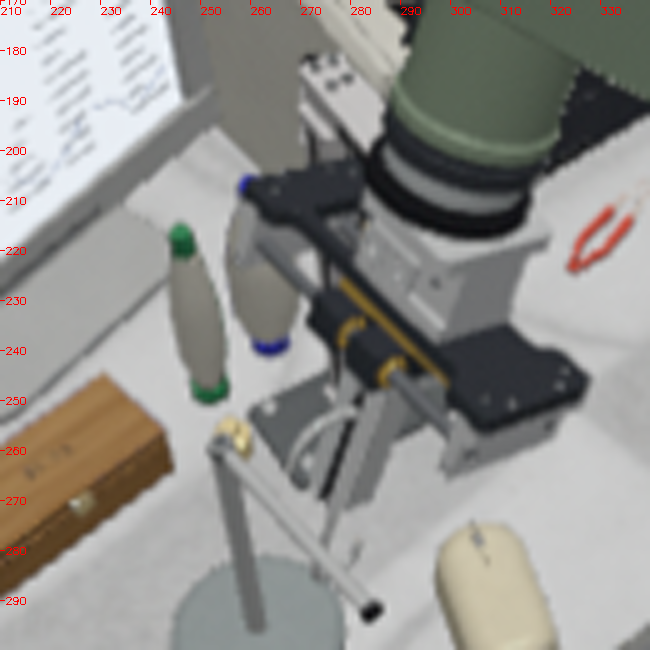

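View pics/tag.png

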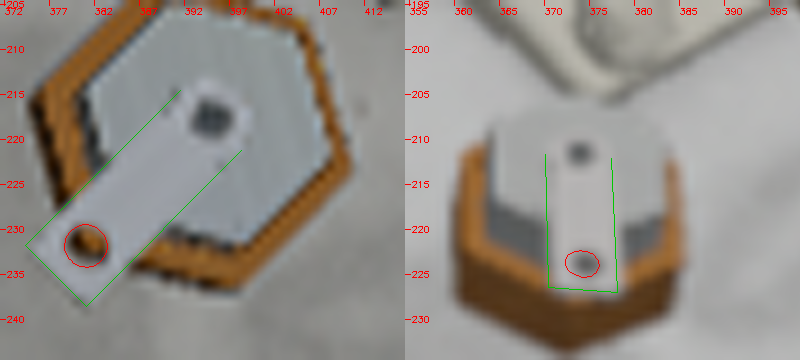

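Call:
jog_arm(
  deltas=[
    [1,0.0117,0,-0.0276,0,0,0],
    [1,0.0117,0,-0.0276,0,0,0],
    [1,0.0117,0,-0.0276,0,0,0],
    [1,0.0117,0,-0.0276,0,0,0],
    [1,0.0117,0,-0.0276,0,0,0],
    [1,0.0117,0,-0.0276,0,0,0],
    [1,0.0117,0,-0.0276,0,0,0],
    [1,0,0,0,0,-0.1,0],
    [1,0,0,0,0,-0.1,0],
    [1,0,0,0,0,-0.1,0],
    [1,0,0,0,0,-0.1,0],
    [1,0,0,0,0,0,0],
  ],
)

```text
clock: 8.25
tool_pos: [451.8, 181.4, 394.3]
tool_rot: [[-0.016, 1.0, -0.001], [1.0, 0.016, -0.001], [-0.001, -0.001, -1.0]]
ft_force: [-0.9, -0.3, -0.2]
width: 0.048
```

Call:
jog_arm(
  deltas=[
    [1,0,0,0,0,0,-0.112],
    [1,0,0,0,0,0,-0.112],
    [1,0,0,0,0,0,-0.112],
    [1,0,0,0,0,0,-0.112],
    [1,0,0,0,0,0,-0.112],
    [1,0,0,0,0,0,-0.112],
    [1,0,0,0,0,0,-0.112],
    [1,0,0,0,0,0,0],
  ],
)

```text
clock: 8.92
tool_pos: [452.2, 177.9, 393.7]
tool_rot: [[-0.714, 0.7, -0.002], [0.7, 0.714, 0.001], [0.002, -0.001, -1.0]]
ft_force: [-0.3, 0.2, 0.4]
width: 0.048
```

```bash
cat >> h.py <<'E'
GT=np.array([-1.0,0,-19.0]) # hook grip in tool
def hooktool():
    w=hookpts();return GT+np.c_[w[:,0],0*w[:,0],-w[:,1]]
def hookworld(s=None):
    s=s or state();return s["tool_pos"]+hooktool()@s["tool_rot"].T
def ovl(n,b,k,fn,extra=None,X=None,im=None):
    if im is None: im,_=get_image(n)
    x0,y0,w,h=b
    c=cv2.resize(im[y0:y0+h,x0:x0+w,::-1],None,fx=k,fy=k,interpolation=cv2.INTER_CUBIC)
    P=lambda X:((proj(n,X)+.5-[x0,y0])*k).astype(int).reshape(-1,1,2)
    if X is not None: cv2.polylines(c,[P(X)],False,(0,0,255),1)
    for e in extra or []: cv2.polylines(c,[P(e)],False,(0,200,0),1)
    for x in range((x0+9)//10*10,x0+w,10): cv2.putText(c,str(x),(int((x-x0+.5)*k),10),0,.35,(255,0,0),1)
    for y in range((y0+9)//10*10,y0+h,10): cv2.putText(c,str(y),(0,int((y-y0+.5)*k)+3),0,.35,(255,0,0),1)
    cv2.imwrite(fn,c)
E
python3 - <<'E'
from h import *
np.set_printoptions(precision=4,suppress=True)
s=state();print(s["clock"],s["tool_pos"],s["tool_rot"],s["ft_force"],s["ft_torque"],s["width"]*94,s["joints"])
X=hookworld(s)
ovl("side",(230,60,130,130),5,"pics/side8.png",X=X)
ovl("top",(150,180,160,130),5,"pics/top8.png",X=X)
E
```

```text
8.9167 [452.152  177.8852 393.7028] [[-0.7139  0.7002 -0.0019]
 [ 0.7002  0.7139  0.0011]
 [ 0.0021 -0.0005 -1.    ]] [-0.3389  0.1873  0.352 ] [-0.0183 -0.172   0.0135] 4.519402917277857 [ 0.1954 -0.0654  1.4524  0.0014  1.7562 -0.5994]
```

View pics/side8.png

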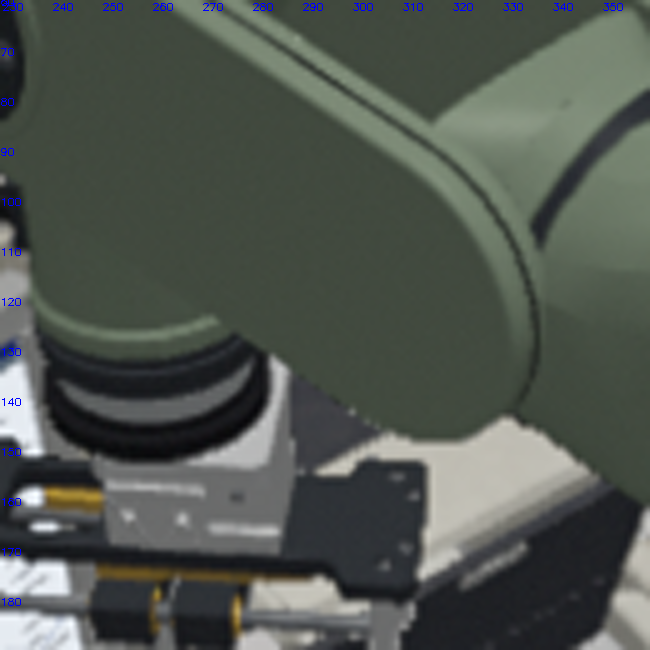

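View pics/top8.png

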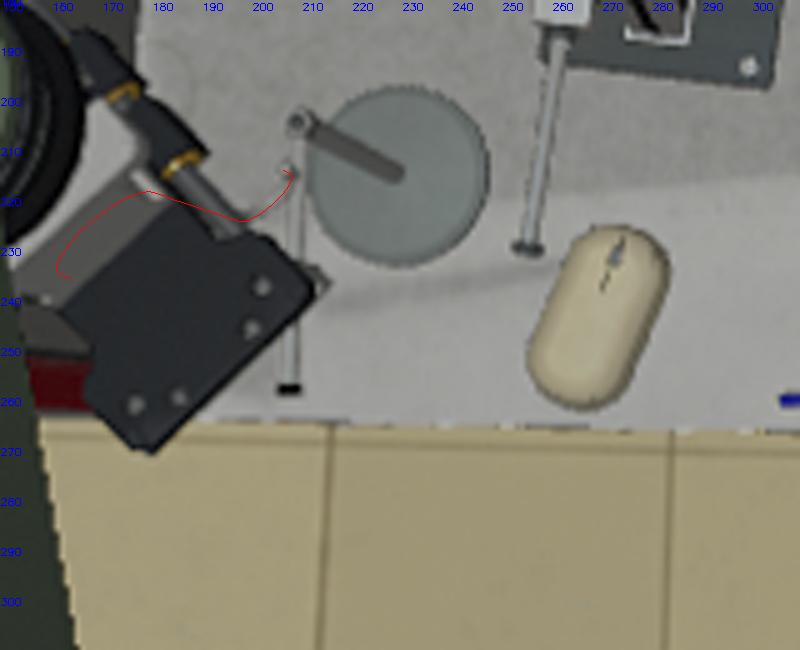

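Call:
jog_arm(
  deltas=[
    [1,-0.0202,-0.026,0,0,0,0],
    [1,-0.0202,-0.026,0,0,0,0],
    [1,-0.0202,-0.026,0,0,0,0],
    [1,-0.0202,-0.026,0,0,0,0],
    [1,-0.0202,-0.026,0,0,0,0],
    [1,-0.0202,-0.026,0,0,0,0],
    [1,-0.0202,-0.026,0,0,0,0],
    [1,-0.0202,-0.026,0,0,0,0],
    [1,-0.0202,-0.026,0,0,0,0],
    [1,-0.0202,-0.026,0,0,0,0],
    [1,0,0,0,0,0,0],
    [1,0,0,0,0,0,0],
  ],
)

```text
clock: 10.02
tool_pos: [413.7, -150.0, 394.0]
tool_rot: [[-0.709, 0.705, -0.001], [0.705, 0.709, 0.001], [0.001, 0.001, -1.0]]
ft_force: [-0.2, 0.4, -0.6]
width: 0.05
```

Call:
jog_arm(
  deltas=[
    [1,0,0,0.03,0,0,0],
    [1,0,0,0.03,0,0,0],
    [1,0,0,0.03,0,0,0],
    [1,0,0,0.03,0,0,0],
    [1,0,0,0.03,0,0,0],
    [1,0,0,0.03,0,0,0],
    [1,0,0,0.03,0,0,0],
    [1,0,0,0.03,0,0,0],
    [1,0,0,0.02,0,0,0],
    [1,0,0,0,0,0,0],
    [1,0,0,0,0,0,0],
  ],
)

```text
clock: 10.93
tool_pos: [413.7, -147.1, 133.9]
tool_rot: [[-0.714, 0.701, -0.002], [0.701, 0.714, 0.002], [0.003, -0.0, -1.0]]
ft_force: [0.1, -0.6, -0.5]
width: 0.045
```

```bash
cat >> h.py <<'E'
U=np.array([np.cos(2.365),np.sin(2.365),0]);V=np.array([-U[1],U[0],0]);RV=np.array([505.5,-238.,61])
def tagm():
    t=np.linspace(0,2*np.pi,40);H=RV+51*U
    return [H+6*(np.cos(t)[:,None]*U+np.sin(t)[:,None]*V),np.array([RV+12*V,RV+63*U+12*V,RV+63*U-12*V,RV-12*V])]
E
python3 - <<'E'
from h import *
np.set_printoptions(precision=4,suppress=True)
s=state();print(s["clock"],s["tool_pos"],s["tool_rot"],s["ft_force"],s["ft_torque"],s["width"]*94,s["joints"])
X=hookworld(s);print(X[0])
ovl("side",(310,150,100,100),7,"pics/side9.png",X=X,extra=tagm())
ovl("top",(330,190,90,70),8,"pics/top9.png",X=X,extra=tagm())
E
```

```text
10.9333 [ 413.6779 -147.1245  133.9289] [[-0.7136  0.7006 -0.0021]
 [ 0.7006  0.7136  0.0019]
 [ 0.0028 -0.0001 -1.    ]] [ 0.0689 -0.6226 -0.4819] [-0.0279 -0.139   0.0242] 4.26188981691578 [-0.5398 -0.0095  1.9353  0.0006  1.2185 -1.3346]
[ 432.8635 -165.9654   94.8529]
```

View pics/side9.png

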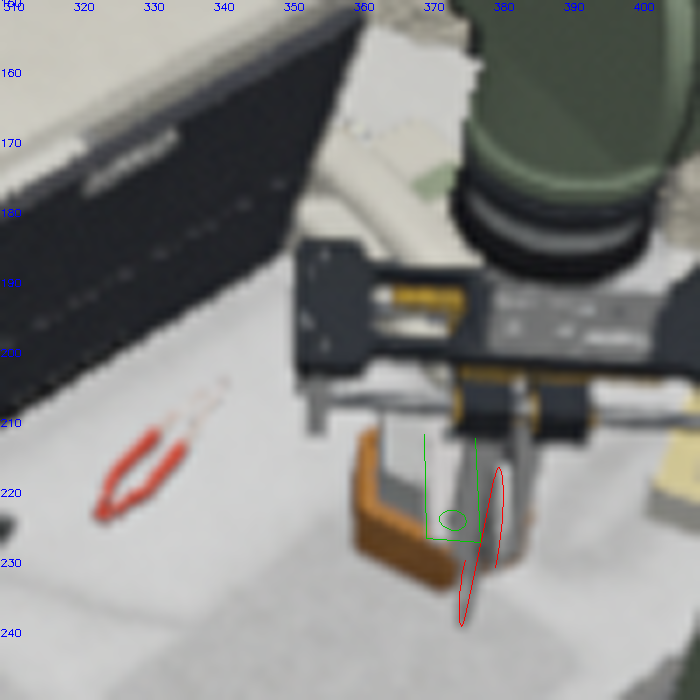

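View pics/top9.png

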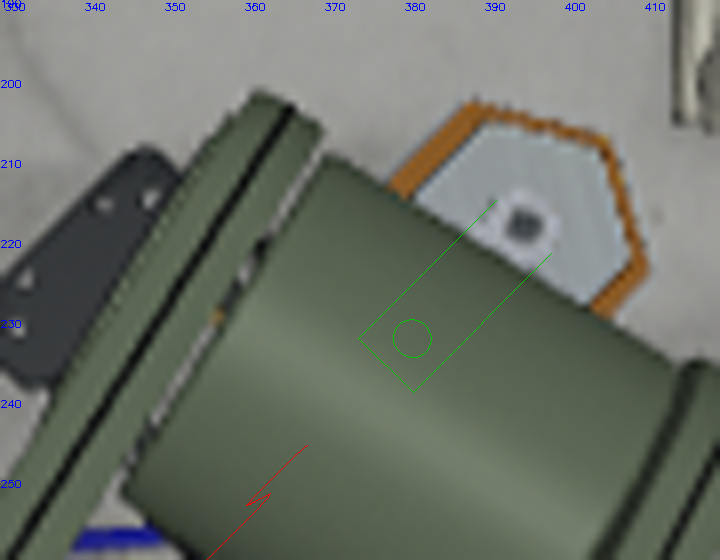

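Call:
jog_arm(
  deltas=[
    [1,0,0,0.016,0,0,0],
    [1,0,0,0.016,0,0,0],
    [1,0,0,0.015,0,0,0],
    [1,0,0,0,0,0,0],
    [1,-0.007,0,0,0,0,0],
    [1,-0.007,0,0,0,0,0],
    [1,-0.007,0,0,0,0,0],
    [1,-0.007,0,0,0,0,0],
    [1,-0.007,0,0,0,0,0],
    [1,-0.005,0,0,0,0,0],
    [1,0,0,0,0,0,0],
  ],
)

```text
clock: 11.95
tool_pos: [444.0, -177.9, 88.0]
tool_rot: [[-0.713, 0.701, 0.001], [0.701, 0.713, -0.001], [-0.001, 0.0, -1.0]]
ft_force: [0.0, -0.1, -0.5]
width: 0.048
```

Run:
```python
from h import *
np.set_printoptions(precision=4,suppress=True)
s=state();print(s["clock"],s["tool_pos"],s["tool_rot"],s["ft_force"],s["ft_torque"],s["width"]*94,s["joints"])
X=hookworld(s);print(X[0])
H=RV+51*U;print(s["tool_rot"].T@(H-X[0]))
ovl("side",(340,200,60,60),12,"pics/side10.png",X=X,extra=tagm())
```

```text
11.95 [ 443.9592 -177.8735   87.9658] [[-0.7128  0.7014  0.0012]
 [ 0.7014  0.7128 -0.0008]
 [-0.0014  0.0002 -1.    ]] [ 0.0266 -0.1181 -0.5468] [-0.0326 -0.1737 -0.017 ] 4.491557512667171 [-0.5622  0.1371  1.8875 -0.0001  1.1155 -1.3556]
[ 463.2488 -196.8431   49.0034]
[ -7.9994   0.2634 -11.9854]
```

View pics/side10.png

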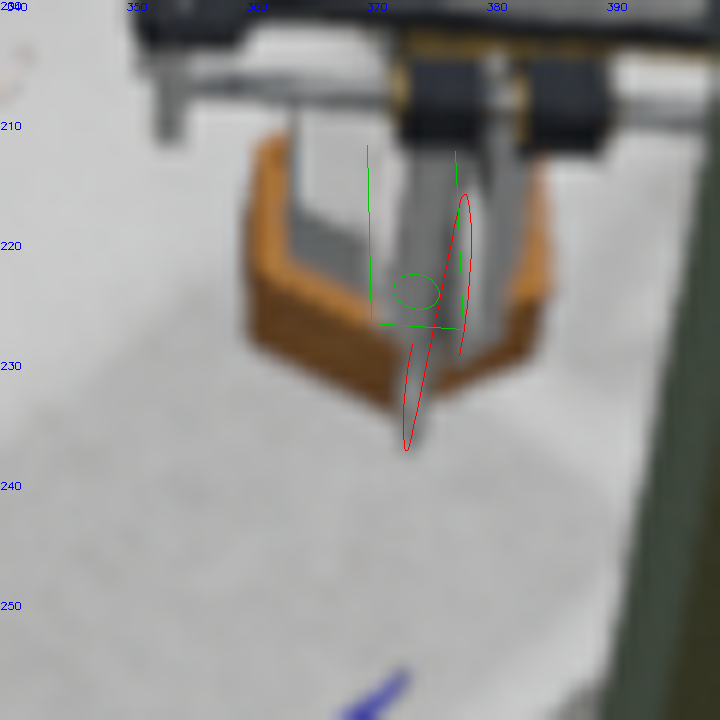

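Call:
jog_arm(
  deltas=[
    [1,-0.004,0,0,0,0,0],
    [1,-0.004,0,0,0,0,0],
    [1,0,0,0,0,0,0],
    [1,0,0,-0.003,0,0,0],
    [1,0,0,-0.003,0,0,0],
    [1,0,0,0,0,0,0],
    [1,0,0,0,0,0,0],
  ],
)

```text
clock: 12.58
tool_pos: [448.7, -182.4, 94.0]
tool_rot: [[-0.713, 0.701, 0.001], [0.701, 0.713, -0.0], [-0.001, 0.0, -1.0]]
ft_force: [0.3, -0.4, -0.9]
width: 0.05
```

```bash
cat >> h.py <<'E'
def rep():
    np.set_printoptions(precision=3,suppress=True)
    s=state();print(s["clock"],s["tool_pos"],s["ft_force"],s["ft_torque"],s["width"]*94)
    X=hookworld(s);print("tip",X[0],"H-tip in tool",s["tool_rot"].T@(RV+51*U-X[0]));return s
E
python3 -c "
from h import *
rep()"
```

```text
12.5833 [ 448.667 -182.355   93.983] [ 0.329 -0.44  -0.852] [-0.027 -0.183 -0.038] 4.661255009718456
tip [ 467.952 -201.296   55.004] H-tip in tool [-1.512  0.136 -5.995]
```

Call:
jog_arm(
  deltas=[
    [1,-0.0015,0,0,0,0,0],
    [1,0,0,-0.001,0,0,0],
    [1,0,0,-0.001,0,0,0],
    [1,0,0,-0.001,0,0,0],
    [1,0,0,0,0,0,0],
  ],
)

```text
clock: 13.0
tool_pos: [449.7, -183.4, 96.8]
tool_rot: [[-0.713, 0.701, 0.0], [0.701, 0.713, -0.0], [-0.0, 0.0, -1.0]]
ft_force: [-0.4, 0.4, 0.7]
width: 0.048
```

Call:
jog_arm(
  deltas=[
    [1,0,0,-0.0005,0,0,0],
    [1,0,0,-0.0005,0,0,0],
    [1,0,0,-0.0005,0,0,0],
    [1,0,0,0,0,0,0],
  ],
)

```text
clock: 13.33
tool_pos: [449.6, -183.4, 98.2]
tool_rot: [[-0.713, 0.701, 0.0], [0.701, 0.713, -0.0], [-0.0, 0.0, -1.0]]
ft_force: [0.7, 0.5, 0.1]
width: 0.046
```

```bash
python3 -c "
from h import *
rep()"
```

```text
13.3333 [ 449.588 -183.389   98.154] [0.661 0.456 0.099] [-0.022 -0.118 -0.034] 4.3160535787827365
tip [ 468.848 -202.319   59.157] H-tip in tool [-0.151  0.236 -1.843]
```

Call:
jog_arm(
  deltas=[
    [1,0,0,-0.001,0,0,0],
    [1,0,0,-0.001,0,0,0],
    [1,0,0,-0.001,0,0,0],
    [1,0,0,0,0,0,0],
  ],
)

```text
clock: 13.67
tool_pos: [449.8, -183.5, 101.4]
tool_rot: [[-0.713, 0.701, 0.0], [0.701, 0.713, -0.0], [-0.001, 0.0, -1.0]]
ft_force: [-0.5, -0.5, -0.1]
width: 0.047
```

Call:
jog_arm(
  deltas=[
    [1,0,0,-0.001,0,0,0],
    [1,0,0,-0.001,0,0,0],
    [1,0,0,-0.001,0,0,0],
    [1,0,0,-0.001,0,0,0],
    [1,0,0,0,0,0,0],
  ],
)

```text
clock: 14.08
tool_pos: [449.7, -183.5, 105.3]
tool_rot: [[-0.713, 0.701, 0.0], [0.701, 0.713, -0.0], [-0.001, 0.0, -1.0]]
ft_force: [0.1, -0.6, -0.4]
width: 0.046
```

```bash
python3 -c "
from h import *
s=rep();X=hookworld(s)
ovl('side',(340,190,60,60),12,'pics/side11.png',X=None,extra=None)
"
```

```text
14.0833 [ 449.728 -183.482  105.341] [ 0.08  -0.564 -0.369] [ 0.011 -0.175 -0.009] 4.323684148138597
tip [ 469.001 -202.419   66.355] H-tip in tool [0.031 0.2   5.355]
```

View pics/side11.png

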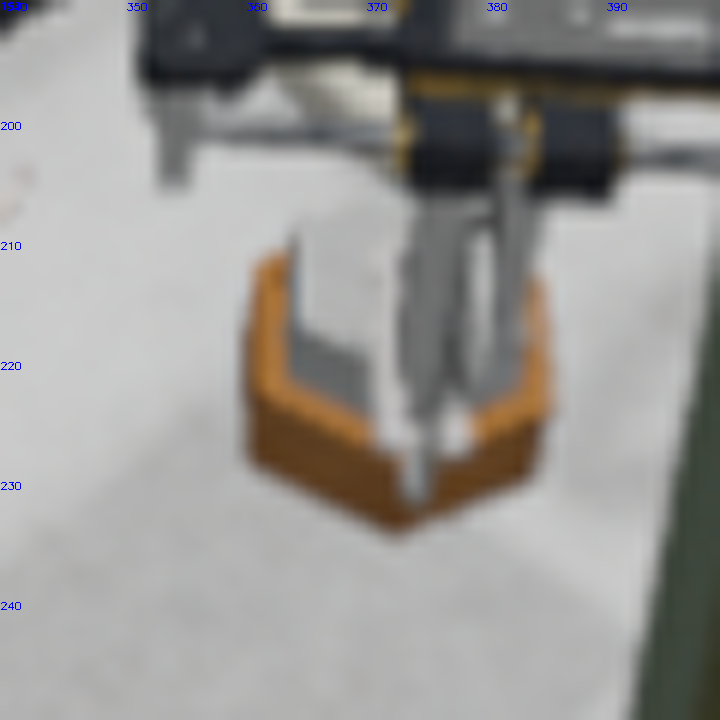

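Call:
jog_arm(
  deltas=[
    [1,0,0,-0.002,0,0,0],
    [1,0,0,-0.002,0,0,0],
    [1,0,0,-0.002,0,0,0],
    [1,0,0,-0.001,0,0,0],
    [1,0,0,0,0,0,0],
  ],
)

```text
clock: 14.55
tool_pos: [449.7, -183.5, 112.3]
tool_rot: [[-0.713, 0.701, 0.001], [0.701, 0.713, -0.0], [-0.001, 0.0, -1.0]]
ft_force: [0.6, -0.6, -1.2]
width: 0.047
```

Call:
jog_arm(
  deltas=[
    [1,0,0,-0.001,0,0,0],
    [1,0,0,-0.001,0,0,0],
    [1,0,0,-0.001,0,0,0],
    [1,0,0,-0.001,0,0,0],
    [1,0,0,0,0,0,0],
  ],
)

```text
clock: 14.97
tool_pos: [449.7, -183.6, 116.2]
tool_rot: [[-0.713, 0.701, 0.0], [0.701, 0.713, -0.0], [-0.0, -0.0, -1.0]]
ft_force: [0.9, -1.2, -2.9]
width: 0.046
```

```bash
python3 -c "
from h import *
s=rep();X=hookworld(s)
ovl('side',(340,190,60,60),12,'pics/side12.png',X=None,extra=None)
"
```

```text
14.9667 [ 449.675 -183.551  116.153] [ 0.89  -1.186 -2.885] [-0.278 -0.454 -0.067] 4.3044831328545134
tip [ 468.941 -202.492   77.166] H-tip in tool [ 0.044  0.294 16.166]
```

View pics/side12.png

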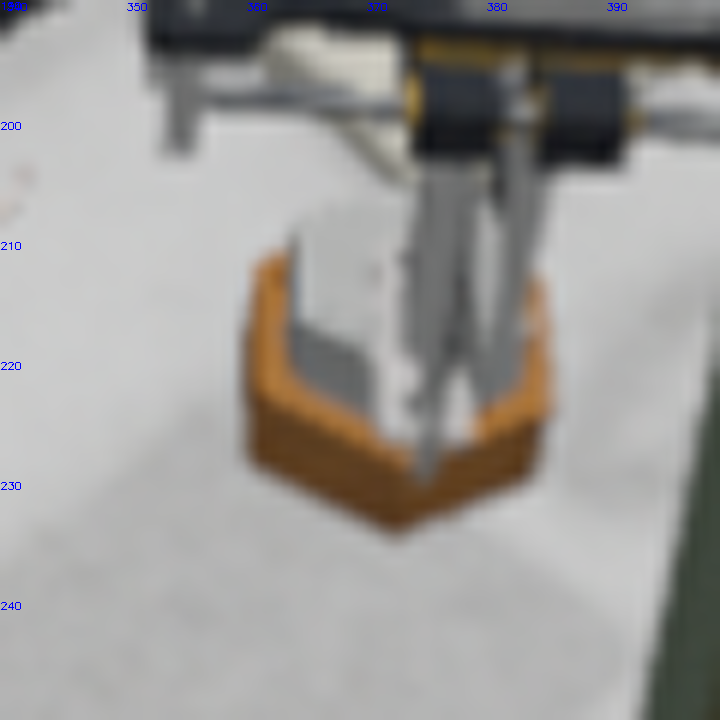

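Call:
jog_arm(
  deltas=[
    [1,-0.002,0,0,0,0,0],
    [1,-0.0015,0,-0.002,0,0,0],
    [1,-0.001,0,-0.002,0,0,0],
    [1,-0.001,0,-0.002,0,0,0],
    [1,-0.001,0,-0.002,0,0,0],
    [1,0,0,0,0,0,0],
  ],
)

```text
clock: 15.52
tool_pos: [454.5, -188.1, 124.6]
tool_rot: [[-0.713, 0.701, 0.001], [0.701, 0.713, -0.0], [-0.001, 0.0, -1.0]]
ft_force: [-0.6, 0.5, -3.1]
width: 0.048
```

Call:
jog_arm(
  deltas=[
    [1,-0.001,0,-0.002,0,0,0],
    [1,-0.001,0,-0.002,0,0,0],
    [1,-0.001,0,-0.002,0,0,0],
    [1,-0.001,0,-0.002,0,0,0],
    [1,0,0,0,0,0,0],
  ],
)

```text
clock: 15.93
tool_pos: [457.5, -191.0, 132.7]
tool_rot: [[-0.713, 0.701, 0.001], [0.701, 0.713, -0.001], [-0.001, 0.0, -1.0]]
ft_force: [-1.0, 0.4, -3.1]
width: 0.048
```

```bash
python3 -c "
from h import *
s=rep();X=hookworld(s)
ovl('side',(340,190,60,60),12,'pics/side13.png',X=None,extra=None)
"
```

```text
15.9333 [ 457.493 -191.038  132.663] [-0.968  0.376 -3.056] [ 0.066 -0.106 -0.069] 4.544280316663372
tip [ 476.782 -209.986   93.69 ] H-tip in tool [10.914  0.134 32.679]
```

View pics/side13.png

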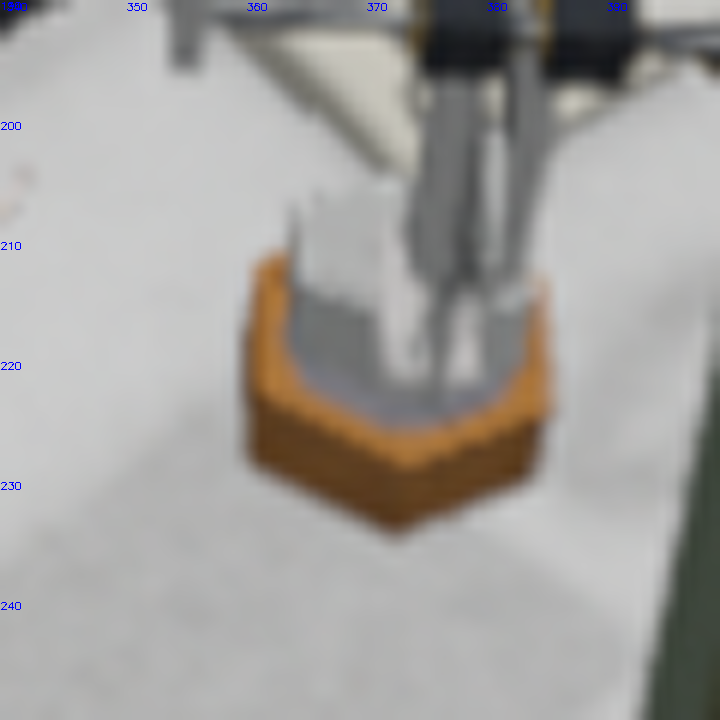

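Call:
jog_arm(
  deltas=[
    [1,-0.0015,0,-0.004,0,0,0],
    [1,-0.002,0,-0.004,0,0,0],
    [1,-0.0025,0,-0.0038,0,0,0],
    [1,-0.0028,0,-0.0037,0,0,0],
    [1,-0.003,0,-0.0035,0,0,0],
    [1,-0.0033,0,-0.0034,0,0,0],
    [1,0,0,0,0,0,0],
  ],
)

```text
clock: 16.57
tool_pos: [468.7, -202.0, 155.5]
tool_rot: [[-0.713, 0.701, 0.001], [0.701, 0.713, -0.001], [-0.002, 0.0, -1.0]]
ft_force: [1.4, -0.7, -3.1]
width: 0.051
```

```bash
python3 -c "
from h import *
s=rep();X=hookworld(s)
ovl('side',(335,170,70,70),10,'pics/side14.png',X=X,extra=None)
"
```

```text
16.5667 [ 468.697 -202.02   155.494] [ 1.373 -0.685 -3.143] [-0.117 -0.221  0.046] 4.747487250290044
tip [ 488.002 -220.983  116.536] H-tip in tool [26.679  0.094 55.495]
```

View pics/side14.png

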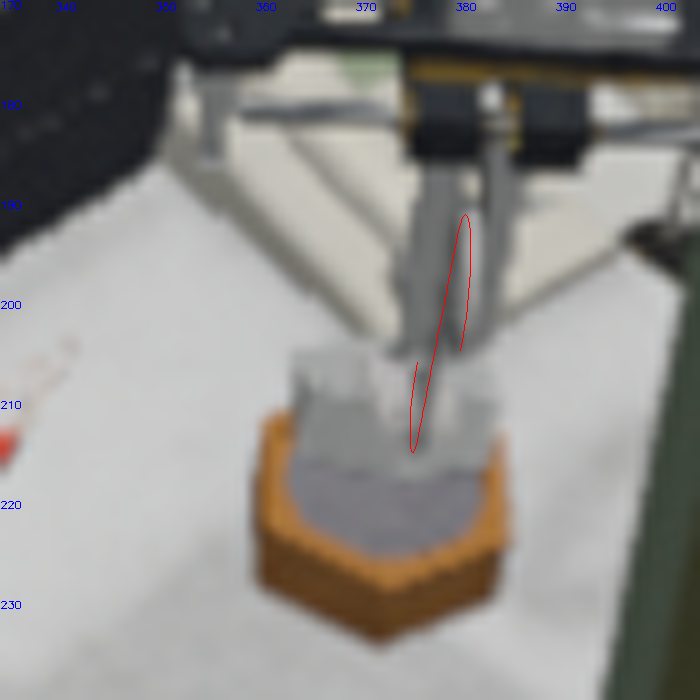

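Call:
jog_arm(
  deltas=[
    [1,-0.004,0,-0.003,0,0,0],
    [1,-0.004,0,-0.0028,0,0,0],
    [1,-0.004,0,-0.0026,0,0,0],
    [1,-0.0042,0,-0.0024,0,0,0],
    [1,-0.0043,0,-0.0022,0,0,0],
    [1,-0.0045,0,-0.002,0,0,0],
    [1,0,0,0,0,0,0],
  ],
)

```text
clock: 17.2
tool_pos: [486.7, -219.8, 170.2]
tool_rot: [[-0.713, 0.701, 0.002], [0.701, 0.713, -0.001], [-0.002, 0.0, -1.0]]
ft_force: [-0.6, 0.3, -1.8]
width: 0.047
```

```bash
python3 -c "
from h import *
s=rep();X=hookworld(s)
ovl('side',(335,170,70,70),10,'pics/side15.png',X=X,extra=None)
"
```

```text
17.2 [ 486.731 -219.844  170.225] [-0.632  0.341 -1.805] [ 0.037  0.022 -0.009] 4.4232546570426
tip [ 506.045 -238.824  131.28 ] H-tip in tool [52.107  0.158 70.175]
```

View pics/side15.png

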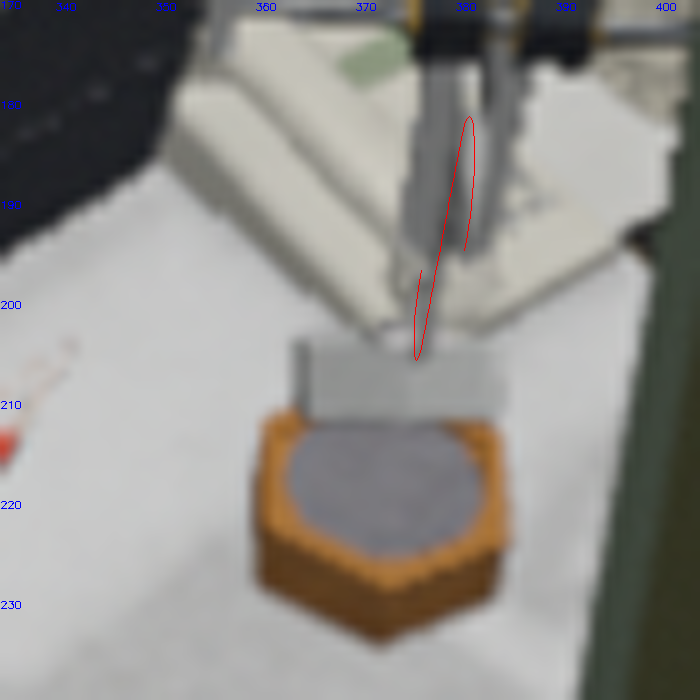

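Call:
jog_arm(
  deltas=[
    [1,-0.0042,0,-0.002,0,0,0],
    [1,-0.0042,0,-0.002,0,0,0],
    [1,-0.0042,0,-0.002,0,0,0],
    [1,-0.0042,0,-0.002,0,0,0],
    [1,-0.004,0,-0.002,0,0,0],
    [1,0,0,0,0,0,0],
  ],
)

```text
clock: 17.75
tool_pos: [501.5, -234.5, 180.2]
tool_rot: [[-0.713, 0.701, 0.002], [0.701, 0.713, -0.001], [-0.002, 0.0, -1.0]]
ft_force: [-0.6, 0.6, -0.6]
width: 0.047
```

```bash
python3 -c "
from h import *
s=rep();X=hookworld(s)
ovl('side',(335,170,70,70),10,'pics/side16.png',X=X,extra=None)
"
```

```text
17.75 [ 501.51  -234.463  180.171] [-0.602  0.632 -0.621] [ 0.17  -0.039  0.011] 4.420278303184518
tip [ 520.823 -253.447  141.227] H-tip in tool [72.922  0.228 80.076]
```

View pics/side16.png

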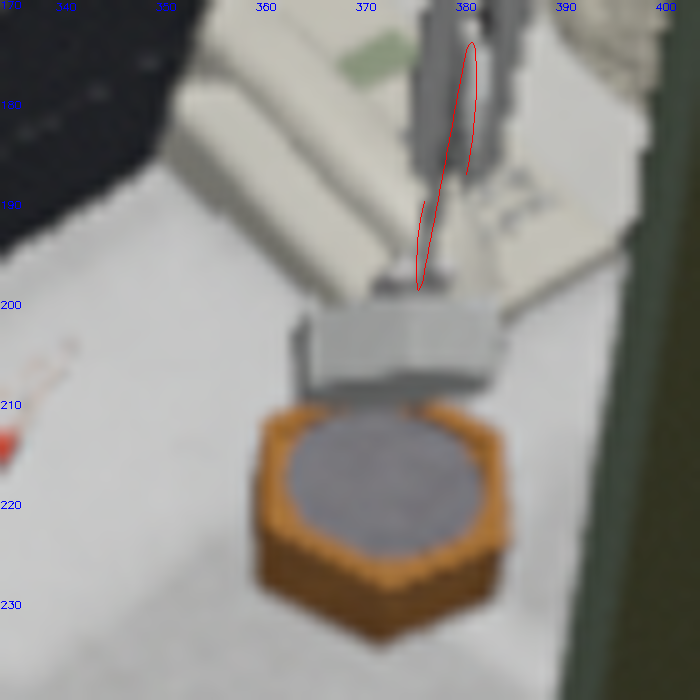

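Call:
jog_arm(
  deltas=[
    [1,0,0,-0.002,0,0,0],
    [1,0,0,-0.002,0,0,0],
    [1,0,0,-0.002,0,0,0],
    [1,0,0,-0.002,0,0,0],
    [1,0,0,-0.001,0,0,0],
    [1,0,0,-0.001,0,0,0],
    [1,0,0,0,0,0,0],
  ],
)

```text
clock: 18.38
tool_pos: [500.0, -233.0, 189.0]
tool_rot: [[-0.713, 0.701, -0.001], [0.701, 0.713, 0.001], [0.001, -0.0, -1.0]]
ft_force: [-0.3, 0.4, -7.3]
width: 0.049
```

```bash
python3 -c "
from h import *
s=rep();X=hookworld(s)
ovl('side',(335,160,70,70),10,'pics/side17.png',X=X,extra=None)
"
```

```text
18.3833 [ 499.982 -232.984  189.034] [-0.342  0.429 -7.339] [ 0.088 -0.148 -0.006] 4.57565272572463
tip [ 519.196 -251.877  149.998] H-tip in tool [70.373  0.313 89.094]
```

View pics/side17.png

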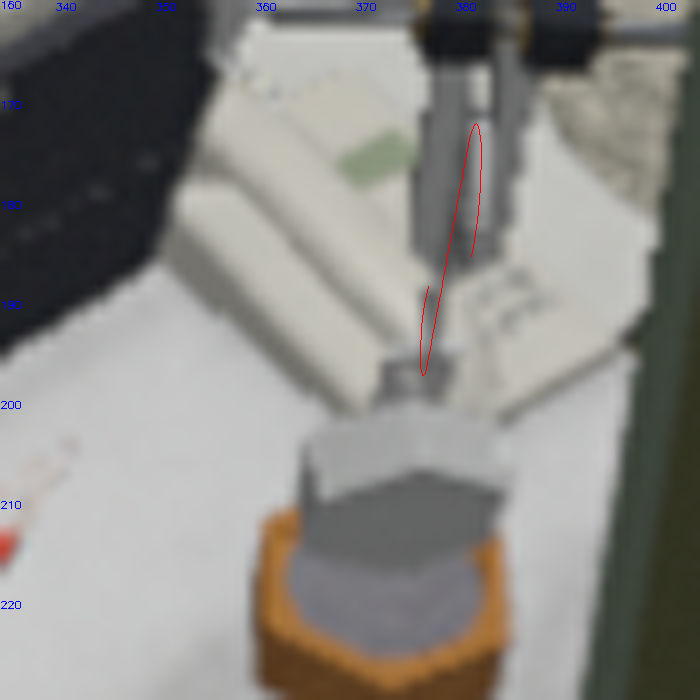

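Call:
jog_arm(
  deltas=[
    [1,0,0,-0.003,0,0,0],
    [1,0,0,-0.005,0,0,0],
    [1,0,0,-0.007,0,0,0],
    [1,0,0,-0.008,0,0,0],
    [1,0,0,-0.008,0,0,0],
    [1,0,0,-0.008,0,0,0],
    [1,0,0,-0.008,0,0,0],
    [1,0,0,-0.008,0,0,0],
    [1,0,0,-0.008,0,0,0],
    [1,0,0,-0.007,0,0,0],
    [1,0,0,-0.005,0,0,0],
    [1,0,0,-0.003,0,0,0],
  ],
)

```text
clock: 19.43
tool_pos: [500.7, -233.5, 268.4]
tool_rot: [[-0.713, 0.701, 0.001], [0.701, 0.713, -0.001], [-0.001, 0.0, -1.0]]
ft_force: [0.1, 0.7, -7.0]
width: 0.05
```

```bash
python3 -c "
from h import *
s=rep();X=hookworld(s);print(s['joints'])
ovl('side',(325,110,90,100),7,'pics/side18.png',X=X,extra=None)
"
```

```text
19.4333 [ 500.655 -233.547  268.41 ] [ 0.117  0.651 -6.967] [ 0.006 -0.081  0.027] 4.697654822603658
tip [ 519.941 -252.496  229.436] H-tip in tool [ 71.617   0.182 168.369]
[-0.593  0.116  1.516 -0.     1.509 -1.387]
```

View pics/side18.png

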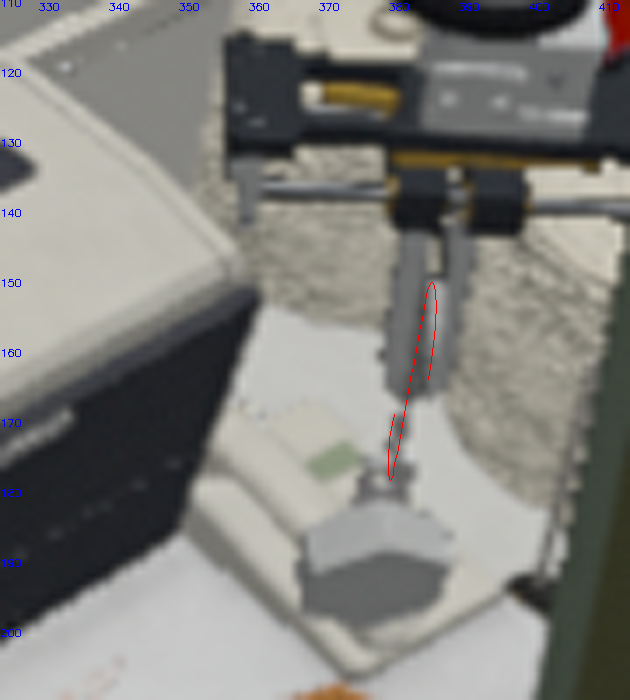

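Call:
jog_arm(
  deltas=[
    [1,0.0043,0.0031,0,0,0,0],
    [1,0.0086,0.0061,0,0,0,0],
    [1,0.0114,0.0082,0,0,0,0],
    [1,0.0143,0.0102,0,0,0,0],
    [1,0.0157,0.0113,0,0,0,0],
    [1,0.0171,0.0123,0,0,0,0],
    [1,0.0171,0.0123,0,0,0,0],
    [1,0.0157,0.0113,0,0,0,0],
    [1,0.0143,0.0102,0,0,0,0],
    [1,0.0114,0.0082,0,0,0,0],
    [1,0.0086,0.0061,0,0,0,0],
    [1,0.0043,0.0031,0,0,0,0],
  ],
)

```text
clock: 20.48
tool_pos: [469.3, -57.7, 267.1]
tool_rot: [[-0.715, 0.699, -0.001], [0.699, 0.715, 0.002], [0.002, 0.0, -1.0]]
ft_force: [-1.0, -0.0, -6.6]
width: 0.047
```

Call:
jog_arm(
  deltas=[
    [1,0,0,0,0,0,0.05],
    [1,0,0,0,0,0,0.08],
    [1,0,0,0,0,0,0.08],
    [1,0,0,0,0,0,0.08],
    [1,0,0,0,0,0,0.08],
    [1,0,0,0,0,0,0.08],
    [1,0,0,0,0,0,0.08],
    [1,0,0,0,0,0,0.08],
    [1,0,0,0,0,0,0.08],
    [1,0,0,0,0,0,0.08],
    [1,0,0,0,0,0,0.08],
    [1,0,0,0,0,0,0.05],
  ],
)

```text
clock: 21.48
tool_pos: [470.2, -60.3, 267.3]
tool_rot: [[0.11, 0.994, -0.0], [0.994, -0.11, -0.0], [-0.0, -0.0, -1.0]]
ft_force: [-0.2, 0.4, -6.2]
width: 0.046
```

```bash
cat >> h.py <<'E'
PSI=-0.105;PIN=np.array([483,75.2,285.])
def target(back=0,pin=PIN,psi=PSI,lean=0.4,GT=GT):
    ey=np.array([-np.sin(psi),np.cos(psi),0]);ex=np.array([np.cos(psi),np.sin(psi),0]);z=np.array([0,0,1.])
    R=np.c_[ey*np.cos(lean)+z*np.sin(lean),ex,ey*np.sin(lean)-z*np.cos(lean)]
    c=GT+np.array([20+14*np.sin(lean),0,-(24+14*np.cos(lean))+back])
    return R,pin-R@c
def err(back):
    s=state();R,p=target(back)
    print("d tool",s["tool_rot"].T@(p-s["tool_pos"]),"rot",Ro.from_matrix(s["tool_rot"].T@R).as_rotvec(),"target",p)
E
python3 -c "
from h import *
s=rep();err(45);print(s['joints'],s['tool_rot'])
"
```

```text
21.4833 [470.227 -60.252 267.264] [-0.179  0.427 -6.155] [ 0.133 -0.078 -0.046] 4.344549377151985
tip [467.259 -87.091 228.266] H-tip in tool [-114.256   14.509  167.271]
d tool [117.757  -2.059   1.812] rot [ 0.001  0.4   -0.005] target [481.084  57.022 265.443]
[-0.31  -0.057  1.696 -0.     1.503 -0.2  ] [[ 0.11   0.994 -0.   ]
 [ 0.994 -0.11  -0.   ]
 [-0.    -0.    -1.   ]]
```

Now tilt 0.4 in gentle steps, then look.

Call:
jog_arm(
  deltas=[
    [1,0,0,0,0,0.03,0],
    [1,0,0,0,0,0.04,0],
    [1,0,0,0,0,0.05,0],
    [1,0,0,0,0,0.05,0],
    [1,0,0,0,0,0.05,0],
    [1,0,0,0,0,0.05,0],
    [1,0,0,0,0,0.05,0],
    [1,0,0,0,0,0.04,0],
    [1,0,0,0,0,0.025,0],
    [1,0,0,0,0,0.015,0],
    [1,0,0,0,0,0,0],
    [1,0,0,0,0,0,0],
  ],
)

```text
clock: 22.48
tool_pos: [470.4, -60.5, 267.4]
tool_rot: [[0.098, 0.994, 0.041], [0.916, -0.106, 0.386], [0.388, -0.0, -0.922]]
ft_force: [-0.2, 0.4, -6.4]
width: 0.047
```

```bash
python3 -c "
from h import *
s=rep();err(45);print(s['joints'],s['tool_rot'])
X=hookworld(s)
ovl('side',(270,130,100,130),6,'pics/side19.png',X=X,im=None)
im,_=get_image('side');ovl('side',(270,130,100,130),6,'pics/side19b.png',im=im)
ovl('top',(260,150,130,100),6,'pics/top19.png',X=X)
"
```

```text
22.4833 [470.398 -60.508 267.384] [-0.202  0.428 -6.408] [-0.807  0.043  0.024] 4.4397717621567185
tip [469.363 -70.186 220.959] H-tip in tool [-183.165   13.769   96.388]
d tool [107.983  -1.828  47.617] rot [ 0.     0.001 -0.001] target [481.084  57.022 265.443]
[-0.574  0.008  1.687  0.355  1.631 -0.48 ] [[ 0.098  0.994  0.041]
 [ 0.916 -0.106  0.386]
 [ 0.388 -0.    -0.922]]
```

View pics/side19.png

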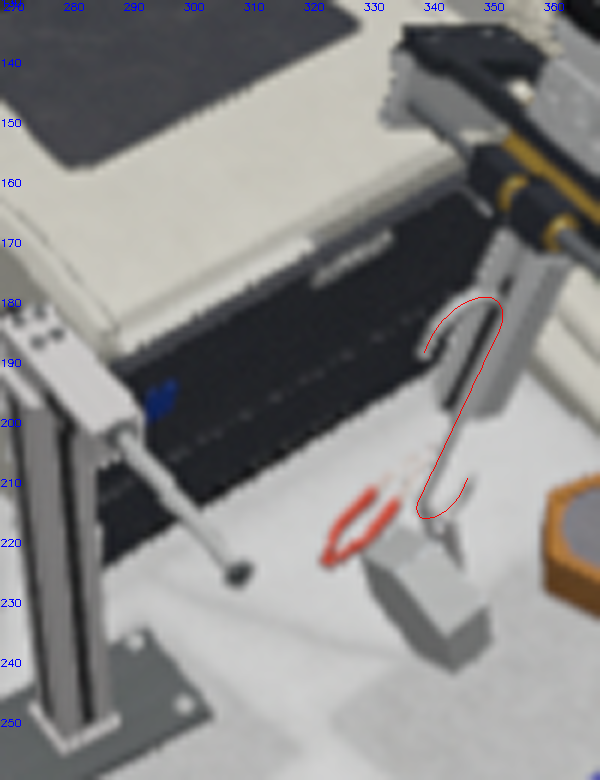

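View pics/side19b.png

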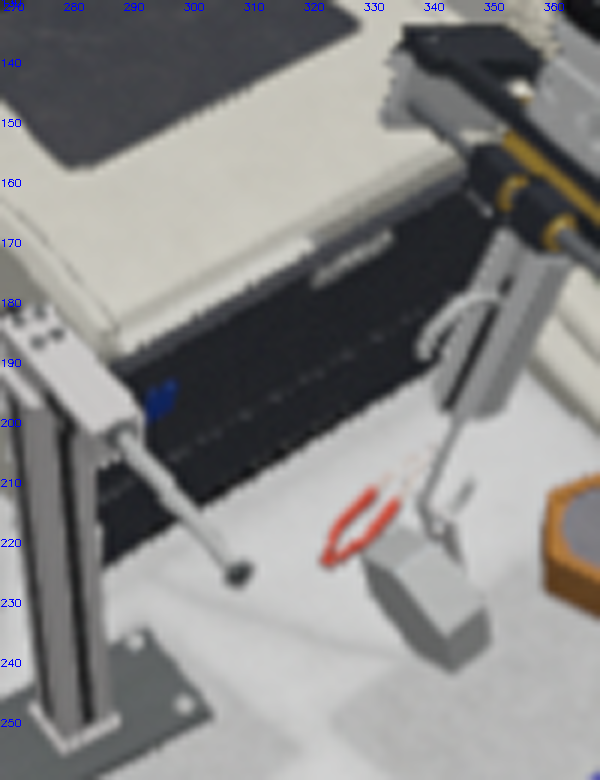

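View pics/top19.png

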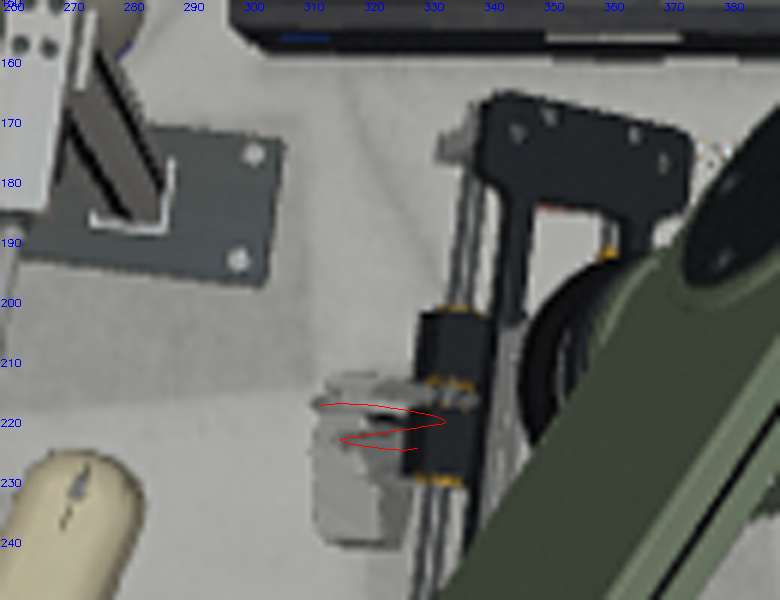

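Call:
jog_arm(
  deltas=[
    [1,0.0032,0,0.0014,0,0,0],
    [1,0.0065,0,0.0029,0,0,0],
    [1,0.0086,0,0.0038,0,0,0],
    [1,0.0108,0,0.0048,0,0,0],
    [1,0.0119,0,0.0052,0,0,0],
    [1,0.013,0,0.0057,0,0,0],
    [1,0.013,0,0.0057,0,0,0],
    [1,0.0119,0,0.0052,0,0,0],
    [1,0.0108,0,0.0048,0,0,0],
    [1,0.0086,0,0.0038,0,0,0],
    [1,0.0065,0,0.0029,0,0,0],
    [1,0.0032,0,0.0014,0,0,0],
  ],
)

```text
clock: 23.63
tool_pos: [482.6, 58.5, 265.6]
tool_rot: [[0.096, 0.995, 0.04], [0.916, -0.104, 0.388], [0.39, -0.0, -0.921]]
ft_force: [-0.3, 0.1, -6.3]
width: 0.047
```

Call:
jog_arm(
  deltas=[
    [1,0,0,0,0,0,0],
    [1,0,0,0,0,0,0],
    [1,0,0,0,0,0,0],
  ],
)

```text
clock: 23.88
tool_pos: [483.0, 56.5, 265.5]
tool_rot: [[0.098, 0.994, 0.041], [0.916, -0.106, 0.387], [0.389, -0.0, -0.921]]
ft_force: [-0.3, -0.5, -6.9]
width: 0.048
```

```bash
python3 -c "
from h import *
s=rep();err(45);err(0);print(s['joints'])
X=hookworld(s)
d=np.array([np.cos(PSI),np.sin(PSI),0]);pl=np.array([PIN-40*d,PIN+45*d])
im,_=get_image('side');ovl('side',(245,140,100,110),7,'pics/side20.png',im=im,X=X,extra=[pl]);ovl('side',(245,140,100,110),7,'pics/side20b.png',im=im)
ovl('top',(220,150,100,110),6,'pics/top20.png',X=X,extra=[pl])
"
```

```text
23.8833 [482.952  56.473 265.543] [-0.276 -0.451 -6.862] [-0.887  0.007 -0.008] 4.5507697946667784
tip [481.912  46.816 219.114] H-tip in tool [-290.9     13.812   48.857]
d tool [ 0.281 -1.915  0.227] rot [ 0.001  0.001 -0.002] target [481.084  57.022 265.443]
d tool [ 0.311 -1.939 45.227] rot [ 0.001  0.001 -0.002] target [482.921  74.449 223.995]
[-0.343 -0.036  1.735  0.388  1.544 -0.266]
```

View pics/side20.png

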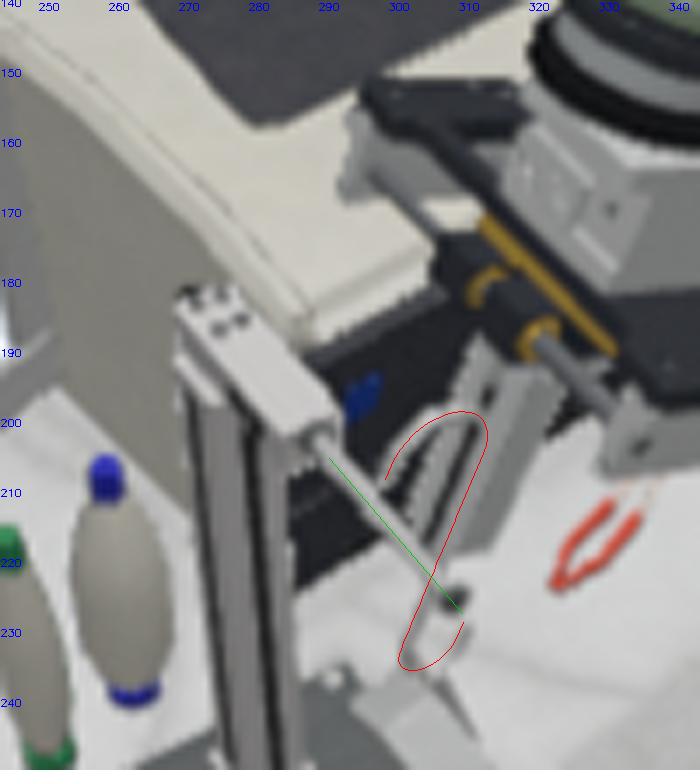

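View pics/side20b.png

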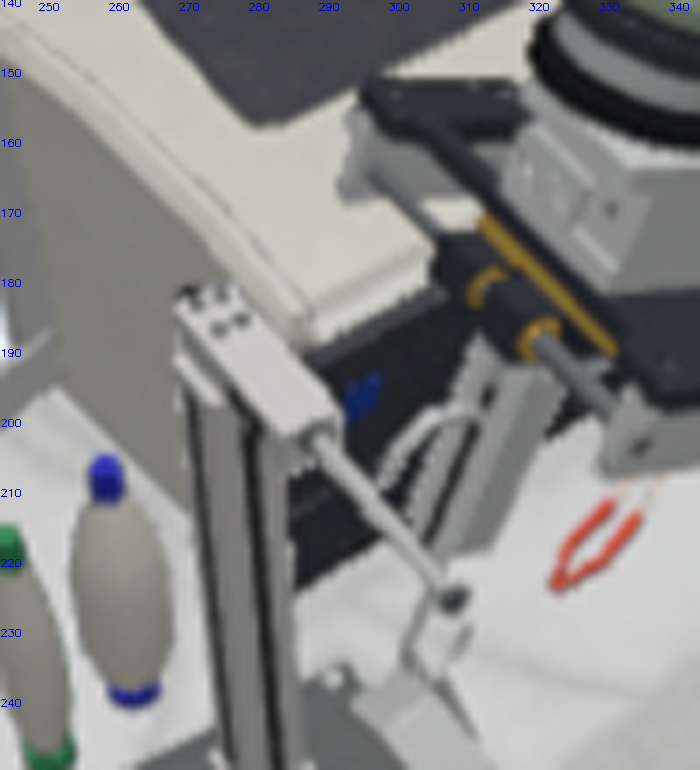

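View pics/top20.png

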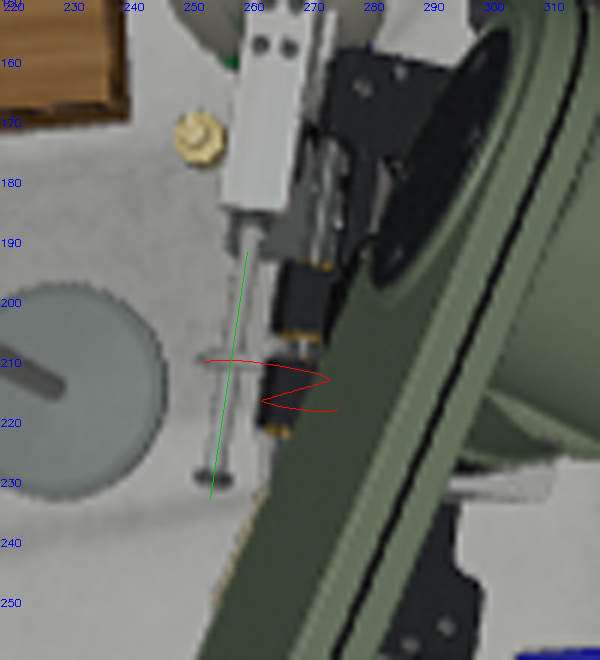

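Call:
jog_arm(
  deltas=[
    [1,0,0,0.003,0,0,0],
    [1,0,0,0.004,0,0,0],
    [1,0,0,0.005,0,0,0],
    [1,0,0,0.005,0,0,0],
    [1,0,0,0.005,0,0,0],
    [1,0,0,0.005,0,0,0],
    [1,0,0,0.005,0,0,0],
    [1,0,0,0.004,0,0,0],
    [1,0,0,0.002,0,0,0],
    [1,0,0,0.001,0,0,0],
    [1,0,0,0,0,0,0],
  ],
)

```text
clock: 24.9
tool_pos: [484.4, 72.3, 229.6]
tool_rot: [[0.097, 0.994, 0.041], [0.916, -0.106, 0.387], [0.389, -0.0, -0.921]]
ft_force: [0.1, 0.3, -6.7]
width: 0.047
```

```bash
python3 -c "
from h import *
s=rep();err(0);
X=hookworld(s)
im,_=get_image('side');ovl('side',(265,170,80,90),8,'pics/side21.png',im=im)
"
```

```text
24.9 [484.432  72.283 229.559] [ 0.122  0.28  -6.684] [-0.758  0.038  0.052] 4.396056661161411
tip [483.394  62.661 183.123] H-tip in tool [-291.584   13.843    9.285]
d tool [-0.33  -1.729  5.902] rot [ 0.    -0.    -0.001] target [482.921  74.449 223.995]
```

View pics/side21.png

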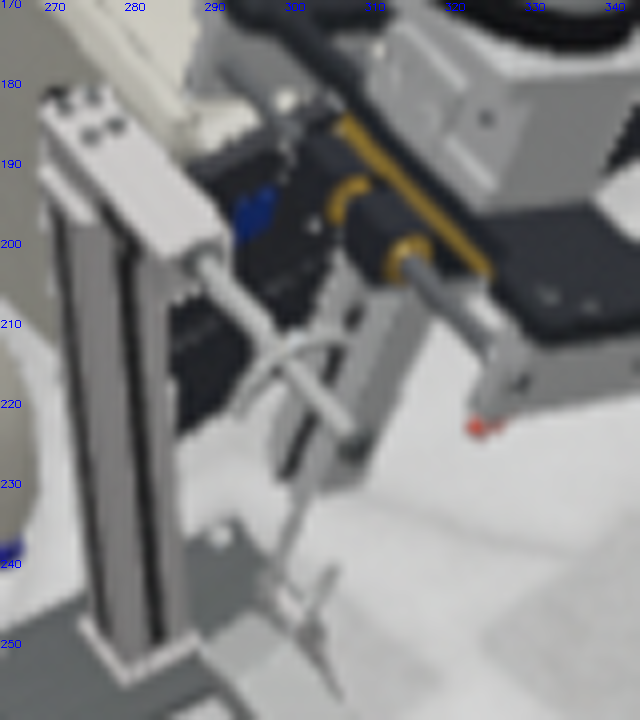

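Call:
jog_arm(
  deltas=[
    [1,0,0,0.001,0,0,0],
    [1,0,0,0.001,0,0,0],
    [1,0,0,0.001,0,0,0],
    [1,0,0,0,0,0,0],
  ],
)

```text
clock: 25.28
tool_pos: [484.5, 73.3, 226.8]
tool_rot: [[0.098, 0.994, 0.041], [0.916, -0.106, 0.387], [0.389, -0.0, -0.921]]
ft_force: [-1.2, -1.0, -7.1]
width: 0.048
```

Call:
jog_arm(
  deltas=[
    [1,0,0,0.001,0,0,0],
    [1,0,0,0.0005,0,0,0],
    [1,0,0,0.0005,0,0,0],
    [1,0,0,0,0,0,0],
  ],
)

```text
clock: 25.62
tool_pos: [484.6, 74.2, 225.0]
tool_rot: [[0.097, 0.994, 0.041], [0.916, -0.106, 0.387], [0.389, -0.0, -0.921]]
ft_force: [0.1, 1.0, -7.1]
width: 0.047
```

Call:
jog_arm(
  deltas=[
    [1,0,0,0.0005,0,0,0],
    [1,0,0,0.0005,0,0,0],
    [1,0,0,0,0,0,0],
  ],
)

```text
clock: 25.87
tool_pos: [484.7, 74.5, 224.2]
tool_rot: [[0.097, 0.994, 0.041], [0.916, -0.106, 0.387], [0.389, -0.0, -0.921]]
ft_force: [-0.1, -0.0, -6.5]
width: 0.041
```

Call:
jog_arm(
  deltas=[
    [1,0,0,0.0005,0,0,0],
    [1,0,0,0.0005,0,0,0],
    [1,0,0,0,0,0,0],
  ],
)

```text
clock: 26.12
tool_pos: [485.0, 74.7, 223.8]
tool_rot: [[0.097, 0.994, 0.042], [0.916, -0.106, 0.387], [0.389, 0.001, -0.921]]
ft_force: [-1.2, -1.0, -4.2]
width: 0.049
```

Call:
jog_arm(
  deltas=[
    [1,0,0,0.0005,0,0,0],
    [1,0,0,0.0003,0,0,0],
    [1,0,0,0,0,0,0],
  ],
)

```text
clock: 26.37
tool_pos: [485.4, 74.8, 223.5]
tool_rot: [[0.097, 0.994, 0.043], [0.916, -0.106, 0.387], [0.389, 0.002, -0.921]]
ft_force: [-3.5, -4.5, -0.9]
width: 0.045
```

Call:
jog_arm(
  deltas=[
    [1,0,0,0.0003,0,0,0],
    [1,0,0,0,0,0,0],
  ],
)

```text
clock: 26.53
tool_pos: [485.5, 74.8, 223.4]
tool_rot: [[0.097, 0.994, 0.043], [0.916, -0.106, 0.387], [0.389, 0.002, -0.921]]
ft_force: [-3.5, -4.9, 1.8]
width: 0.046
```

```bash
python3 -c "
from h import *
s=rep();err(0);
X=hookworld(s)
im,_=get_image('side');ovl('side',(265,170,80,90),8,'pics/side22.png',im=im,X=X)
ovl('top',(220,150,100,110),6,'pics/top22.png')
"
```

```text
26.5333 [485.498  74.808 223.433] [-3.53  -4.894  1.776] [-0.635  0.289  0.264] 4.328133197656228
tip [484.56   65.146 177.003] H-tip in tool [-291.596   12.759    2.845]
d tool [-0.36  -2.524 -0.768] rot [ 0.002  0.001 -0.   ] target [482.921  74.449 223.995]
```

View pics/side22.png

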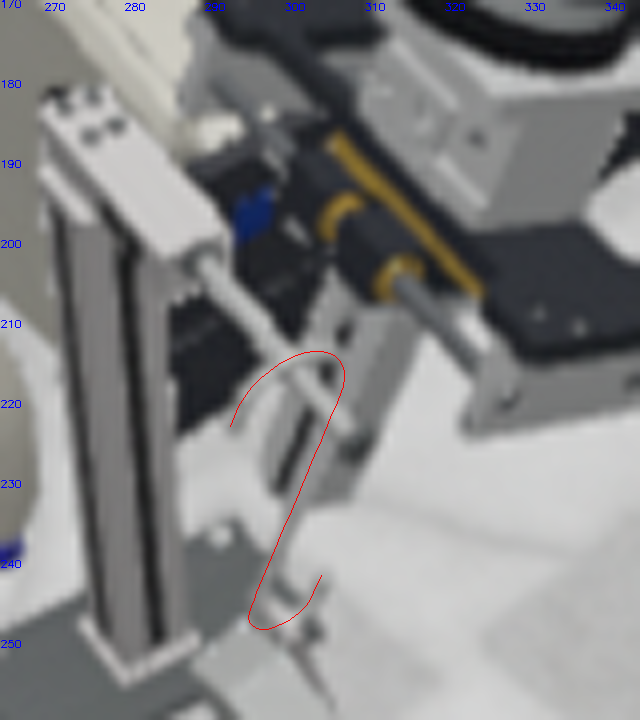

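View pics/top22.png

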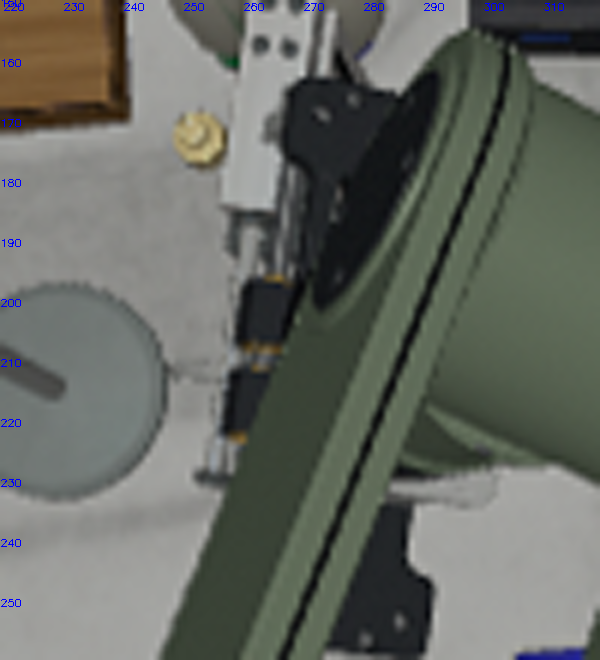

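Call:
jog_arm(
  deltas=[
    [1,-0.0005,-0.0006,-0.0002,0,0,0],
    [1,0,0,0,0,0,0],
    [1,0,0,0,0,0,0],
  ],
)

```text
clock: 26.88
tool_pos: [485.2, 74.8, 223.4]
tool_rot: [[0.097, 0.994, 0.044], [0.916, -0.106, 0.387], [0.39, 0.003, -0.921]]
ft_force: [-0.2, -3.7, 3.1]
width: 0.046
```

Call:
jog_arm(
  deltas=[
    [1,-0.0006,0,-0.0006,0,0,0],
    [1,0,0,0,0,0,0],
  ],
)

```text
clock: 27.05
tool_pos: [484.9, 74.8, 223.4]
tool_rot: [[0.097, 0.994, 0.043], [0.915, -0.106, 0.389], [0.391, 0.002, -0.92]]
ft_force: [1.3, 0.6, 3.3]
width: 0.044
```

Call:
jog_arm(
  deltas=[
    [0.85,0,0,-0.0003,0,0,0],
    [0.7,0,0,0,0,0,0],
    [0.5,0,0,0,0,0,0],
    [0.3,0,0,0,0,0,0],
    [0.3,0,0,0,0,0,0],
    [0.3,0,0,0,0,0,0],
    [0.3,0,0,0,0,0,0],
    [0.3,0,0,0,0,0,0],
  ],
)

```text
clock: 27.72
tool_pos: [484.0, 73.9, 222.8]
tool_rot: [[0.098, 0.994, 0.041], [0.916, -0.106, 0.387], [0.389, -0.0, -0.921]]
ft_force: [-0.7, -0.7, -0.6]
width: 0.354
```

```bash
python3 -c "
from h import *
s=rep();err(0);print(s['tool_rot'])
im,_=get_image('side');ovl('side',(255,170,90,130),5,'pics/side23.png',im=im)
"
```

```text
27.7167 [484.022  73.947 222.805] [-0.71  -0.722 -0.573] [-0.242 -0.068  0.046] 33.23000216971873
tip [482.991  64.324 176.369] H-tip in tool [-290.436   14.438    2.443]
d tool [ 0.815 -1.149 -0.947] rot [ 0.    -0.    -0.001] target [482.921  74.449 223.995]
[[ 0.098  0.994  0.041]
 [ 0.916 -0.106  0.387]
 [ 0.389 -0.    -0.921]]
```

View pics/side23.png

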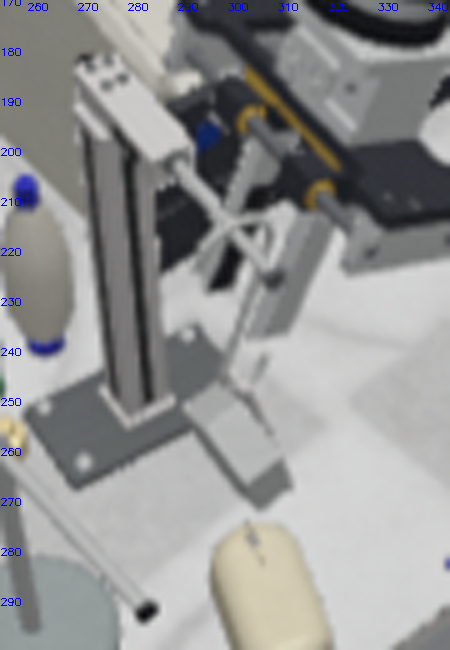

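Call:
jog_arm(
  deltas=[
    [0.3,0,0,-0.003,0,0,0],
    [0.3,0,0,-0.006,0,0,0],
    [0.3,0,0,-0.01,0,0,0],
    [0.3,0,0,-0.01,0,0,0],
    [0.3,0,0,-0.012,0,0,0],
    [0.3,0,0,-0.012,0,0,0],
    [0.3,0,0,-0.015,0,0,0],
    [0.3,0,0,-0.015,0,0,0],
    [0.3,0,0,-0.015,0,0,0],
    [0.3,0,0,-0.015,0,0,0],
    [0.3,0,0,-0.015,0,0,0],
    [0.3,0,0,-0.01,0,0,0],
  ],
)

```text
clock: 28.77
tool_pos: [479.0, 19.4, 352.7]
tool_rot: [[0.097, 0.994, 0.045], [0.916, -0.107, 0.386], [0.388, 0.004, -0.921]]
ft_force: [0.8, 0.0, -1.2]
width: 0.348
```

Call:
jog_arm(
  deltas=[
    [0.3,-0.015,0,-0.02,0,0,0],
    [0.3,-0.02,0,-0.02,0,0,0],
    [0.3,-0.02,0,-0.01,0,0,0],
    [0.3,-0.02,0,0,0,0,0],
    [0.3,-0.01,0,0,0,0,0],
    [0.3,0,0,0,0,0,0],
    [0.3,0,0,0,0,0,0],
    [0.3,0,0,0,0,0,0],
    [0.3,0,0,0,0,0,0],
    [0.3,0,0,0,0,0,0],
    [0.3,0,0,0,0,0,0],
    [0.3,0,0,0,0,0,0],
  ],
)

```text
clock: 29.77
tool_pos: [468.1, -76.2, 363.1]
tool_rot: [[0.096, 0.994, 0.041], [0.916, -0.105, 0.387], [0.389, 0.0, -0.921]]
ft_force: [0.1, 0.9, 0.3]
width: 0.349
```

```bash
python3 -c "
from h import *
s=rep()
im,_=get_image('side');ovl('side',(230,160,130,150),4,'pics/side24.png',im=im)
a,_=get_image('top');ovl('top',(190,130,150,140),5,'pics/top24.png',im=a)
b,_=get_image('side');d=np.abs(im.astype(int)-b)[180:300,230:340];print('diff',d.max())
"
```

```text
29.7667 [468.099 -76.19  363.109] [0.054 0.886 0.266] [-0.196 -0.069  0.016] 32.791403295930124
tip [467.097 -85.823 316.674] H-tip in tool [-206.007   14.146  190.502]
diff 59
```

View pics/side24.png

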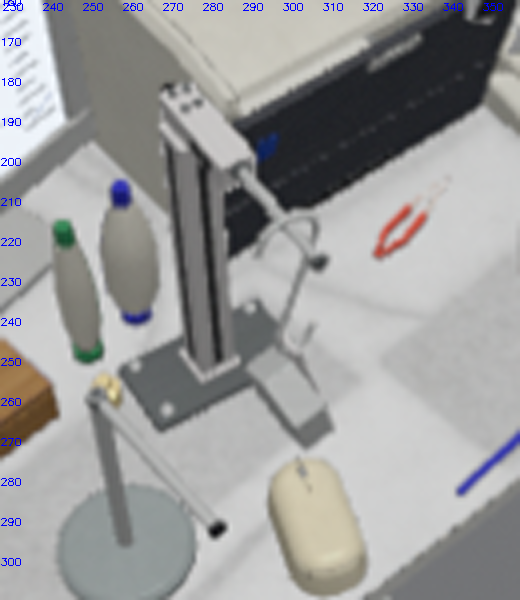

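View pics/top24.png

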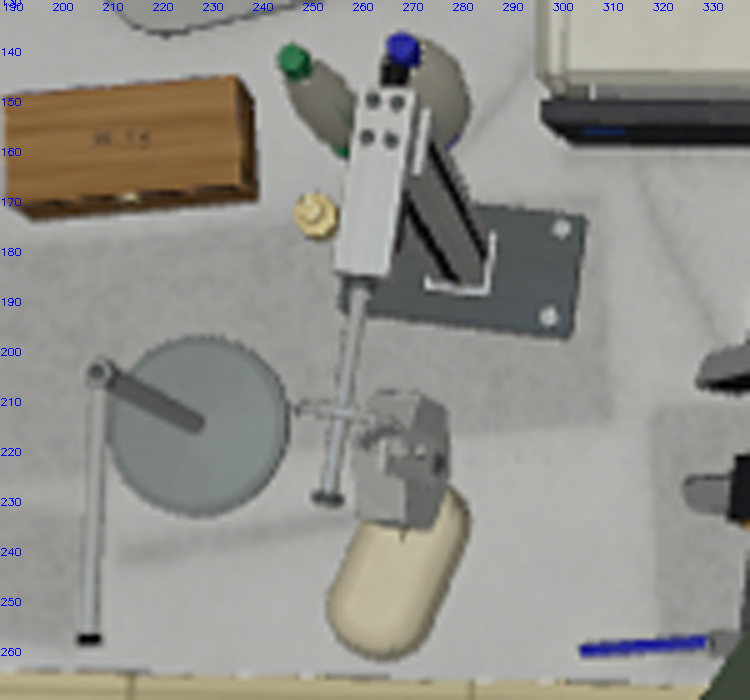

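Call:
jog_arm(
  deltas=[
    [0.3,0,0,0,0,0,0],
    [0.3,0,0,0,0,0,0],
    [0.3,0,0,0,0,0,0],
    [0.3,0,0,0,0,0,0],
    [0.3,0,0,0,0,0,0],
    [0.3,0,0,0,0,0,0],
    [0.3,0,0,0,0,0,0],
    [0.3,0,0,0,0,0,0],
    [0.3,0,0,0,0,0,0],
    [0.3,0,0,0,0,0,0],
    [0.3,0,0,0,0,0,0],
    [0.3,0,0,0,0,0,0],
  ],
)

```text
clock: 30.92
tool_pos: [468.0, -76.7, 362.9]
tool_rot: [[0.097, 0.994, 0.041], [0.916, -0.106, 0.387], [0.389, -0.0, -0.921]]
ft_force: [0.3, 0.6, 0.6]
width: 0.354
```

Call:
jog_arm(
  deltas=[
    [0.3,0,0,0,0,0,0],
    [0.3,0,0,0,0,0,0],
    [0.3,0,0,0,0,0,0],
    [0.3,0,0,0,0,0,0],
    [0.3,0,0,0,0,0,0],
    [0.3,0,0,0,0,0,0],
    [0.3,0,0,0,0,0,0],
    [0.3,0,0,0,0,0,0],
    [0.3,0,0,0,0,0,0],
    [0.3,0,0,0,0,0,0],
    [0.3,0,0,0,0,0,0],
    [0.3,0,0,0,0,0,0],
  ],
)

```text
clock: 31.92
tool_pos: [468.1, -76.7, 362.9]
tool_rot: [[0.097, 0.994, 0.041], [0.916, -0.106, 0.387], [0.389, -0.0, -0.921]]
ft_force: [0.3, 0.3, 0.3]
width: 0.346
```

Call:
jog_arm(
  deltas=[
    [0.3,0,0,0,0,0,0],
    [0.3,0,0,0,0,0,0],
    [0.3,0,0,0,0,0,0],
    [0.3,0,0,0,0,0,0],
    [0.3,0,0,0,0,0,0],
    [0.3,0,0,0,0,0,0],
    [0.3,0,0,0,0,0,0],
    [0.3,0,0,0,0,0,0],
    [0.3,0,0,0,0,0,0],
    [0.3,0,0,0,0,0,0],
    [0.3,0,0,0,0,0,0],
    [0.3,0,0,0,0,0,0],
  ],
)

```text
clock: 32.92
tool_pos: [468.1, -76.7, 363.0]
tool_rot: [[0.097, 0.994, 0.041], [0.916, -0.106, 0.387], [0.389, 0.0, -0.921]]
ft_force: [-0.2, -0.6, -0.3]
width: 0.35
```

Call:
jog_arm(
  deltas=[
    [0.3,0,0,0,0,0,0],
    [0.3,0,0,0,0,0,0],
    [0.3,0,0,0,0,0,0],
    [0.3,0,0,0,0,0,0],
    [0.3,0,0,0,0,0,0],
    [0.3,0,0,0,0,0,0],
    [0.3,0,0,0,0,0,0],
    [0.3,0,0,0,0,0,0],
    [0.3,0,0,0,0,0,0],
    [0.3,0,0,0,0,0,0],
    [0.3,0,0,0,0,0,0],
    [0.3,0,0,0,0,0,0],
  ],
)

```text
clock: 33.92
tool_pos: [468.0, -76.7, 362.9]
tool_rot: [[0.097, 0.994, 0.041], [0.916, -0.106, 0.387], [0.389, -0.0, -0.921]]
ft_force: [1.2, -0.3, 0.7]
width: 0.354
```

```bash
python3 -c "
from h import *
s=rep()
A=[get_image('side')[0].astype(int) for _ in range(12)]
for i in range(1,12):
    d=np.abs(A[i]-A[0]);print(i,'weight',d[240:275,285:320].max(),d[240:275,285:320].mean().round(2),'static',d[280:310,230:280].max(),d[280:310,230:280].mean().round(2))
ovl('side',(270,190,80,90),8,'pics/side25.png',im=A[-1].astype(np.uint8))
"
```

```text
33.9167 [468.041 -76.719 362.92 ] [ 1.153 -0.294  0.708] [-0.215 -0.117 -0.014] 33.311335831637514
tip [467.016 -86.346 316.485] H-tip in tool [-205.449   14.365  190.516]
1 weight 3 0.34 static 2 0.34
2 weight 3 0.33 static 2 0.34
3 weight 2 0.32 static 2 0.33
4 weight 2 0.33 static 2 0.34
5 weight 2 0.32 static 2 0.34
6 weight 2 0.32 static 2 0.35
7 weight 2 0.32 static 2 0.34
8 weight 2 0.33 static 2 0.34
9 weight 2 0.32 static 2 0.34
10 weight 2 0.34 static 2 0.34
11 weight 2 0.34 static 2 0.33
```

View pics/side25.png

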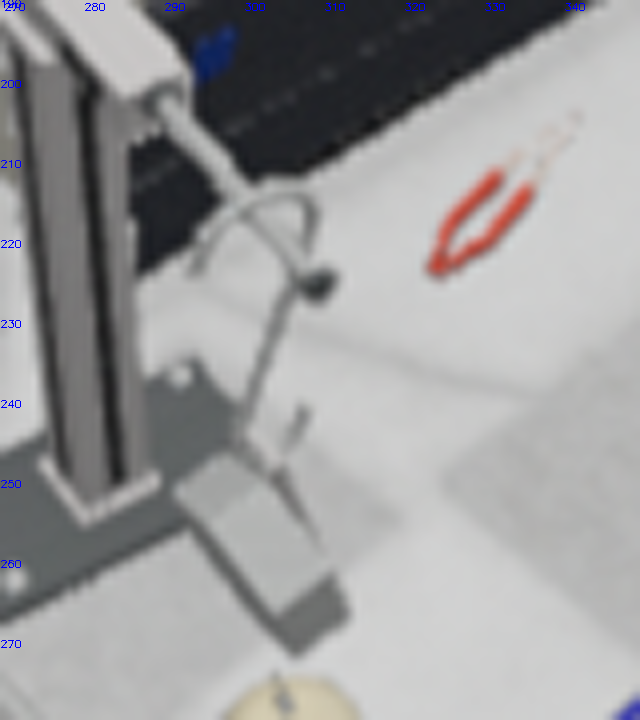

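```bash
python3 -c "
from station import *
print(sign_off());print(state()['clock'])"
```

```text
the job is handed in; nothing more can be done
None
the job is handed in; nothing more can be done
```

I took the S-hook off the stand's bar, passed its tip up through the tag's hole and tipped and lifted the check weight off its block by the hook alone. I then hung the hook's upper bend on the load cell's pin, let go and backed the arm away. The job was handed in at about 34.5 s.

**Last checks, all good:**
- **Stillness:** twelve side pictures over about 0.6 s differ by no more than camera noise, so the weight hangs still.
- **Position:** the crown sits on the pin between the collars, and the weight hangs below it by its tag.
- **Gripper:** it stands about 170 mm away, and its force reading is only noise.

**Forces:**
- **Tag:** I felt no contact while passing the tip through. The load was about 3 N while tipping and about 7 N with the weight hanging, against the 14 N limit.
- **Cell:** I estimate about 10 N at most while seating the hook, against the 18 N limit. That comes from the wrist force, as the cell itself gives no reading.

**What did not go smoothly:**
- On the first approach the open finger pressed lightly, about 6 N, apparently on the hook stand's post. It came free as the fingers closed.
- While seating the hook on the pin, sideways forces of up to about 6 N built up. I eased them off before letting go.

No bystander looked moved in the pictures I viewed, but I did not measure their positions.

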